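Clear the pile on the folding desk and put each thing in its place

ROBOT

A 6-joint arm with a two-finger parallel gripper is mounted at the origin on the work surface. World frame = base frame: x ahead of the robot, y to its left, z up, the work surface at z = 0. Lengths are in m, angles in rad, forces in N, time in s.
With the tool pointing down it reaches from about 0.425 to 0.95 m from the base axis. Payload 3.5 kg.
Tool frame: the origin (TCP) lies at the very end of the fingers, on their centre line; the grasp point (between the pads) lies 19 mm behind it; y points along the fingers, z is the direction in which the jaws open and shut, and the axes are right-handed (so a half turn about y gives the same grasp; the last joint's range is limited). The gripper opens to 85 mm and grips with 20 to 120 N. Pads are 22 mm wide; open, the fingers measure 114 mm over their backs; the gripper's body (76 mm by 85 mm) begins 54 mm behind the grasp point. The pads swing forward as they close: fully open they stand 13 mm farther back than shut.
Start: joints at [0.99, 0.286, 1.577, -0, 1.279, -0.15], TCP at [0.282, 0.613, 0.231] pointing down, gripper open.
Joint ranges: [-2.77, 2.77], [-0.9, 2.22], [0.21, 2.48], [-1.53, 4.67], [0.24, 2.81], [-2.84, 2.84]. Speed limits (rad/s): [2.79, 2.79, 3.14, 3.14, 3.14, 3.14].

INTERFACE

Orientations are given as a unit quaternion [x, y, z, w].
In Python, from plant import ctrl, cams gives the robot as it stands.
- The arm moves only by the tool play_rows, never from a script. Its argument "steps" is a list of rows, each an object of numbers: "claw": the finger opening in cm, from 0 to 8.54; "tx", "ty", "tz": the shift along the tool's x, y, z in cm; "ax", "ay", "az": the turn, a rotation vector about the tool's x, y, z in degrees. A call has 1 to 12 rows; each row is the pose to reach, as a shift and turn from the pose commanded when the call began, along the tool's axes at that moment; what a row does not reach only later rows make up. A row lasts 1/12 s, in which the tool goes at most 41.7 mm and 7.16 degrees, less where a joint would pass 70% of its speed; a pose out of reach is approached as far as the arm can. A call with a gripper value outside its range is refused whole. The fingers move at their own pace and stop on an object; "grip_force" is the grip in N (left out, the last holds). Time passes only in rows, so rows that repeat a pose let the fingers close. It gives the time, the measured TCP pose, the force and the opening at its end, in the units of the state.
- ctrl.get_state(): the state, without advancing time (a new reading comes with each control period).
- cams.read_camera(name): name is "scene" or "top" or "wrist"; returns (picture, depth): 480x640x3 uint8, blue, green, red; 480x640 float32, m along the optical axis (not along the pixel's ray), 0 where there is no reading.
- cams.camera_model(name): a dict with "intrinsics" (3x3 intrinsics, pixels), "rvec" (rotation vector, rad) and "tvec" (3), from world to camera coordinates, as OpenCV has them; the wrist camera has in their place "tool_from_camera" (4x4, takes a point from camera to tool coordinates, whose origin is the TCP and whose axes are the tool frame's). Camera axes: x right, y down, z forward; pixel columns grow to the right and rows downward; lengths in m; the calibration is good to about 2 mm. A picture is of the moment at which its call begins: read the wrist's pose just before it. camera_model takes no time and is no camera call.
- ctrl.sign_off(): hands the job in, once; it reports no verdict.
The state is a dict: "time": time; "qpos": joint angles; "dq": joint speeds; "joint_efforts": joint torques, N m; "eef_pos": TCP position; "tcp_rot": TCP orientation; "contact_force": force on the tool from outside, world axes, zero at the start; "wrist_torque": the same for the moment, N m; "opening": opening from 0.0 (shut) to 1.0 (fully open).
Only numpy, scipy, OpenCV 4.12 (cv2) and the standard library are available. Lean on these libraries where they do the work, as an engineer would, in place of code of your own. Each camera call takes 0.05 s, during which the arm holds its last target.

TASK

Clear the pile on the desk: the steel mug goes off the clear stand onto the middle of the round wooden coaster, the small stapler into the shallow grey tray, the card box from the pile into the wooden rack between the taller and the lower card box, in line with them, after moving those apart along the rack, and the flat metal tin, last of the pile, lengthwise onto the middle of the clear stand. Set everything down upright without tipping anything over, and leave all three card boxes standing in the rack.

Things in the scene. Friction and masses are not known exactly. Their poses are not given: they have to be found in the camera images.
- mug_mid (a point): Closed steel drinking mug with a dark flat lid: round body 62 mm in diameter, 86 mm tall in all, 0.25 kg, with a loop handle on its own +y side reaching out to 58 mm from the axis (the handle is 8 mm thick and starts 14 mm above the underside); it starts standing upright on the clear stand. Point: on its axis, half-way up, 43 mm above its underside. Own z is up.
- stapler_mid (a point): Mini blue and black stapler lying on top of the pile, on the card box: 56 mm long (own x), 24 mm wide (own y) over its upper 16 mm and 22 mm at its foot, 36 mm tall, about 70 g. Point: centre, 18 mm above its underside. Own z is up.
- cardbox_mid (a point): Brown lidded card box of the pile, rigid, between the tin and the stapler: 62 mm (own x) by 40 mm (own y) by 54 mm tall, about 130 g. Point: centre, 27 mm above its underside. Own z is up. In the rack its 40 mm side runs along the rack.
- tin_mid (a point): Flat closed metal tin at the bottom of the pile, standing on the desk: 64 mm wide (own x), 170 mm long (own y), 28 mm tall, about 0.2 kg. Point: centre, 14 mm above its underside. Own z is up.
- tallbox_mid (a point): Taller brown card box, rigid, loose, standing in the rack: 62 mm (own x) by 40 mm (own y) by 64 mm tall, about 150 g. Point: centre, 32 mm above its underside. Its own y lies along the rack. It may be at either side of the lower one.
- lowbox_mid (a point): Lower brown card box, rigid, loose, standing in the rack beside the taller one: 62 mm (own x) by 40 mm (own y) by 44 mm tall, about 110 g. Point: centre, 22 mm above its underside. Its own y lies along the rack. At the start the open gap between it and the taller box is 12 to 32 mm, too narrow for another box; either of them slides freely along the rack towards its end plate.
- coaster: Round wooden coaster fixed to the desk, 100 mm in diameter, 8 mm thick. Origin: centre of its underside, on the desk.
- tray: Shallow grey plastic open tray fixed to the desk: outside 100 mm (own x) by 140 mm (own y), walls 4 mm thick and 12 mm high, inner floor 4 mm above the desk. Origin: centre of its underside. Own z is up.
- stand: Clear acrylic stand (a small bridge, a flat plate on two end walls, with steel-coloured dots in its four corners) fixed to the desk: 96 mm (own x) by 190 mm long (own y), flat top 45 mm above the desk. Origin: centre of its underside, on the desk. Own z is up.
- rack: Wooden rack fixed to the desk: base board 80 mm (own x) by 192 mm long (own y), 6 mm thick, with an upright end plate 6 mm thick and 36 mm high at each end, so 180 mm clear length between them along own y; open at the long sides. Origin: centre of its underside, on the desk. Own z is up.

How it is judged:
At the end, for the whole second after the job is handed in: Mug within 18 mm of the coaster's centre; stapler on the tray floor; tin within 18 mm and 0.18 rad of the stand's middle and length; card box in the rack between the other two, within 0.25 rad; all boxes within 18 mm of the rack's centre line; all upright (0.1 rad), released, at rest (horizontal distance between mug_mid and coaster below 0.018 m and z of mug_mid in the frame of coaster between 0.046 and 0.056 m and x of stapler_mid in the frame of tray between -0.04 and 0.04 m and y of stapler_mid in the frame of tray between -0.06 and 0.06 m and z of stapler_mid in the frame of tray between 0.017 and 0.027 m and x of tin_mid in the frame of stand between -0.018 and 0.018 m and y of tin_mid in the frame of stand between -0.018 and 0.018 m and z of tin_mid in the frame of stand between 0.054 and 0.064 m and angle between the y axis of tin_mid and the y axis of stand, either way round below 0.18 rad and x of cardbox_mid in the frame of rack between -0.018 and 0.018 m and y of cardbox_mid in the frame of rack between -0.075 and 0.075 m and z of cardbox_mid in the frame of rack between 0.028 and 0.038 m and x of tallbox_mid in the frame of rack between -0.018 and 0.018 m and y of tallbox_mid in the frame of rack between -0.075 and 0.075 m and z of tallbox_mid in the frame of rack between 0.033 and 0.043 m and x of lowbox_mid in the frame of rack between -0.018 and 0.018 m and y of lowbox_mid in the frame of rack between -0.075 and 0.075 m and z of lowbox_mid in the frame of rack between 0.023 and 0.033 m and angle between the y axis of cardbox_mid and the y axis of rack, either way round below 0.25 rad and ((y of tallbox_mid in the frame of cardbox_mid below -0.03 m and y of lowbox_mid in the frame of cardbox_mid above 0.03 m) or (y of tallbox_mid in the frame of cardbox_mid above 0.03 m and y of lowbox_mid in the frame of cardbox_mid below -0.03 m)) and angle between each of mug_mid, stapler_mid, cardbox_mid, tin_mid, tallbox_mid, lowbox_mid's own z axis and vertical below 0.1 rad and linear speed of each of mug, stapler, cardbox, tin, tallbox, lowbox below 0.02 m/s); the robot touches nothing.
It fails at once if a thing of the task was tipped over (more than 0.6 rad) (angle between any of mug_mid, stapler_mid, cardbox_mid, tin_mid, tallbox_mid, lowbox_mid's own z axis and vertical above 0.6 rad).
It also fails if it takes over 125 s, if anything falls off the work surface, if the arm or the gripper's body presses on something with over 40 N, if the wrist force passes 120 N, or if a joint passes its speed limit or range.

## Working session

There is one attempt and no reset: what is moved stays moved. The work goes in short steps, Python scripts to look and compute and a tool call to move; the robot and the scene stay as the last step left them, time stands still between calls to the robot, and variables do not carry over. Pictures are saved under pics/ and viewed, and the job is handed in when it is done.

Besides the shell and the picture viewer there is one more tool, called after "Call:" as name([rows], argument=value, ...), one row to a line, values as JSON. play_rows: Moves the arm, as the interface text tells. Its arguments: {"type":"object","properties":{"steps":{"type":"array","items":{"type":"object","properties":{"claw":{"type":"number"},"tx":{"type":"number"},"ty":{"type":"number"},"tz":{"type":"number"},"ax":{"type":"number"},"ay":{"type":"number"},"az":{"type":"number"}}}},"grip_force":{"type":"number"}},"required":["steps"]}

```bash
ls; mkdir -p pics; python3 - <<'E'
from plant import ctrl,cams
import cv2,numpy as np
s=ctrl.get_state();print(s)
for n in ["scene","top","wrist"]:
    p,d=cams.read_camera(n);cv2.imwrite(f"pics/{n}0.png",p);np.save(f"pics/{n}0.npy",d)
    print(n,cams.camera_model(n))
E
```

```text
pics
{'time': 0.0, 'qpos': array([ 9.89996322e-01,  2.87214588e-01,  1.57817817e+00,  3.04858248e-06,
        1.27859285e+00, -1.50012000e-01]), 'dq': array([-0.00112998,  0.00142406,  0.00052032, -0.00086253, -0.00061153,
       -0.00071311]), 'joint_efforts': array([ 1.26797175e-03, -4.05964100e+01, -2.92636192e+01, -4.16943851e-05,
        5.73365527e-03,  2.16292511e-05]), 'eef_pos': array([0.28148693, 0.61278453, 0.22991392]), 'tcp_rot': array([ 0.69155639, -0.15143506,  0.15082851, -0.68997677]), 'contact_force': array([ 0.81085877, -0.77694529, -0.76662143]), 'wrist_torque': array([ 0.02124983, -0.01904526, -0.02763282]), 'opening': 1.0004731071034847}
scene {'intrinsics': array([[519.99844092,   0.        , 322.55375931],
       [  0.        , 519.99844092, 239.69560847],
       [  0.        ,   0.        ,   1.        ]]), 'rvec': array([ 0.85155841,  2.66387665, -0.8845336 ]), 'tvec': array([ 0.43206997, -0.19572891,  1.08229481])}
top {'intrinsics': array([[524.74656978,   0.        , 316.3969634 ],
       [  0.        , 524.74656978, 249.84739146],
       [  0.        ,   0.        ,   1.        ]]), 'rvec': array([ 2.16924887, -2.03972711,  0.21725573]), 'tvec': array([-0.01674751,  0.54191174,  0.92116907])}
wrist {'intrinsics': array([[402.9003899 ,   0.        , 322.46897925],
       [  0.        , 402.9003899 , 243.74367295],
       [  0.        ,   0.        ,   1.        ]]), 'tool_from_camera': array([[-2.71597964e-04,  9.60077942e-01,  2.79732501e-01,
        -6.97182972e-02],
       [-2.89091182e-04, -2.79732575e-01,  9.60077915e-01,
        -1.42407969e-01],
       [ 9.99999921e-01,  1.79887007e-04,  3.53524864e-04,
        -8.89891056e-04],
       [ 0.00000000e+00,  0.00000000e+00,  0.00000000e+00,
         1.00000000e+00]])}
```

View pics/top0.png

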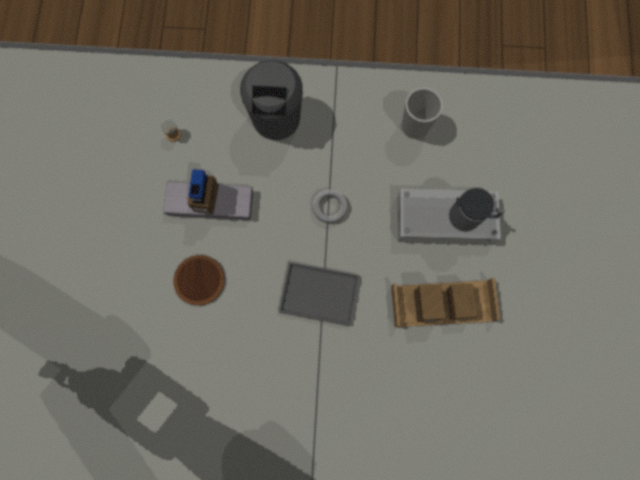

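View pics/scene0.png

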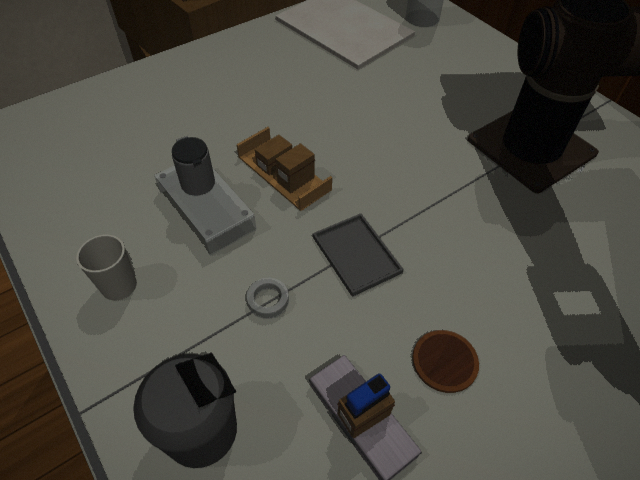

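View pics/wrist0.png

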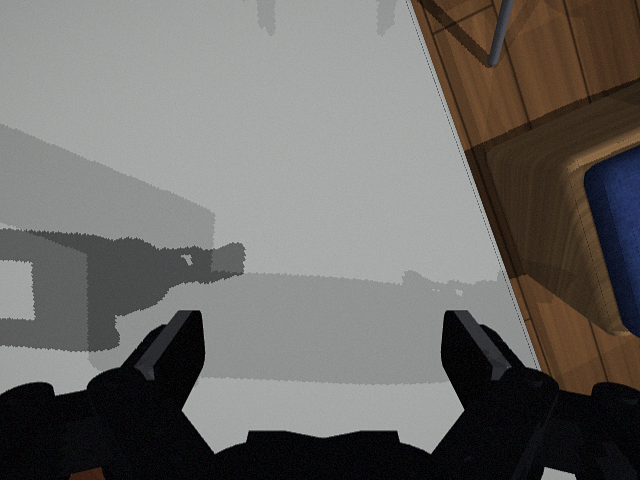

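The top view shows the tin pile at about (208,198), the coaster at (199,280), the tray at (320,294), the mug on the stand at (475,207), and the rack with its two boxes at (447,302). The scene view agrees, and the lower box looks farther from the coaster side.

```bash
cat > h.py <<'E'
import numpy as np,cv2
from scipy.spatial.transform import Rotation as R
from plant import ctrl,cams
def cam(name):
    m=cams.camera_model(name);K=m["intrinsics"]
    if name!="wrist":
        Rm=cv2.Rodrigues(m["rvec"])[0];t=m["tvec"];return K,Rm.T,-Rm.T@t
    s=ctrl.get_state();Rt=R.from_quat(s["tcp_rot"]).as_matrix();T=m["tool_from_camera"]
    return K,Rt@T[:3,:3],Rt@T[:3,3]+s["eef_pos"]
def plane(name,uv,z,c=None):
    K,Rm,o=c or cam(name);uv=np.atleast_2d(np.asarray(uv,float))
    d=np.c_[(uv[:,0]-K[0,2])/K[0,0],(uv[:,1]-K[1,2])/K[1,1],np.ones(len(uv))]@Rm.T
    return (o+d*((z-o[2])/d[:,2])[:,None])
def cloud(name,dep,c=None):
    K,Rm,o=c or cam(name);v,u=np.mgrid[:480,:640]
    P=np.stack([(u-K[0,2])/K[0,0]*dep,(v-K[1,2])/K[1,1]*dep,dep],-1)
    P=P@Rm.T+o;P[dep==0]=np.nan;return P
def rect(pts):
    (c,(a,b),th)=cv2.minAreaRect((np.asarray(pts)[:,:2]*1000).astype(np.float32));
    if a<b:a,b,th=b,a,th+90
    return np.round(c,1),round(a,1),round(b,1),round((th+90)%180-90,1)
def proj(name,P,c=None):
    K,Rm,o=c or cam(name);q=(np.atleast_2d(P)-o)@Rm;return (q/q[:,2:])@K.T
E
python3 - <<'E'
from h import *
d=np.load('pics/top0.npy');im=cv2.imread('pics/top0.png')
P=cloud('top',d)
print(cam('top')[2])
for (u,v) in [(350,120),(320,294),(199,280),(208,186),(185,205),(230,205),(420,225),(475,205),(432,302),(463,302),(447,302),(400,302),(330,206)]:
    print(u,v,np.round(P[v-1:v+2,u-1:u+2].reshape(-1,3).mean(0),4))
big=[cv2.resize(im[160:320,150:350],None,fx=4,fy=4,interpolation=cv2.INTER_CUBIC),cv2.resize(im[160:340,380:520],None,fx=4,fy=3.5,interpolation=cv2.INTER_CUBIC)]
big=cv2.resize(im[160:310,150:350],None,fx=4,fy=4);cv2.imwrite('pics/a.png',cv2.convertScaleAbs(big,alpha=1.6))
cv2.imwrite('pics/b.png',cv2.convertScaleAbs(cv2.resize(im[170:340,380:520],None,fx=3.5,fy=3.5),alpha=1.6))
E
```

```text
[0.33500877 0.00278648 1.01501854]
350 120 [ 0.8354 -0.0355  0.0013]
320 294 [0.4667 0.005  0.0045]
199 280 [0.4789 0.2408 0.0088]
208 186 [0.6461 0.226  0.0821]
185 205 [0.6223 0.2797 0.0284]
230 205 [0.6273 0.1914 0.0297]
420 225 [ 0.605  -0.1775  0.0464]
475 205 [ 0.6232 -0.2571  0.1322]
432 302 [ 0.456  -0.1974  0.0709]
463 302 [ 0.4619 -0.2583  0.0517]
447 302 [ 0.4659 -0.2396  0.0074]
400 302 [nan nan nan]
330 206 [ 0.6459 -0.0043  0.0018]
```

View pics/a.png

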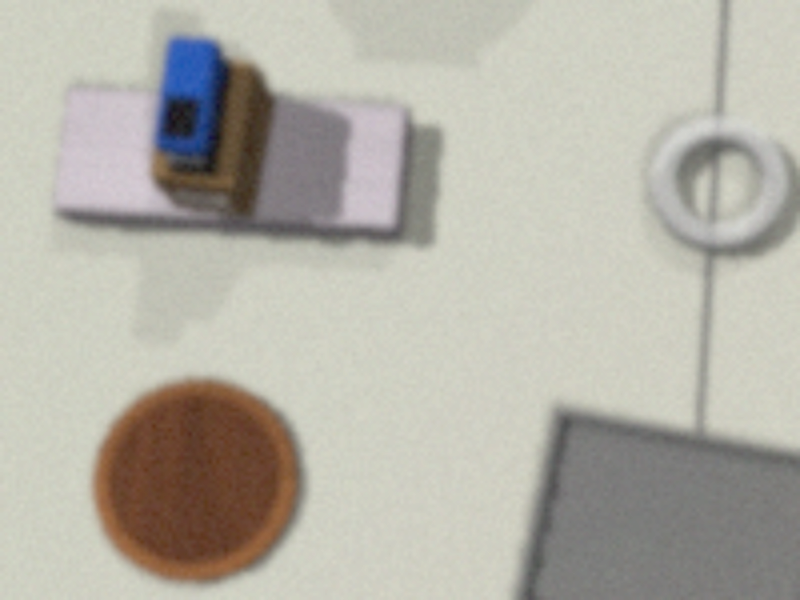

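View pics/b.png

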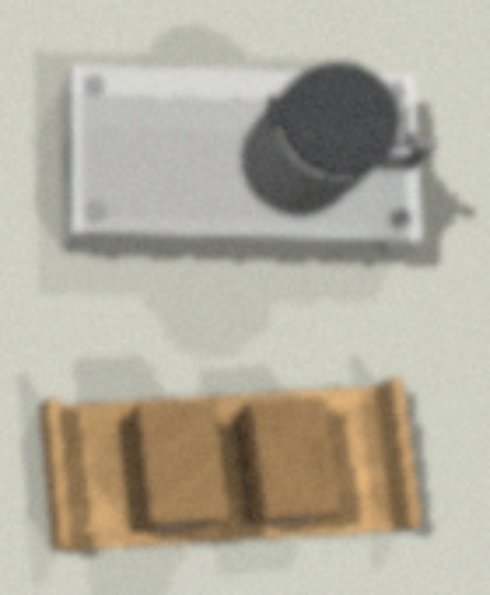

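The close-ups show the stapler on the box on the tin. The mug handle points right (world -y). In the rack, the taller box is on the left (+y) and the lower one on the right.

```bash
python3 - <<'E'
from h import *
d=np.load('pics/top0.npy');im=cv2.imread('pics/top0.png');hsv=cv2.cvtColor(im,cv2.COLOR_BGR2HSV)
d2=cv2.medianBlur(d,5);P=cloud('top',d);Z=P[...,2]
v,u=np.mgrid[:480,:640]
def box(x0,x1,y0,y1): return (u>=x0)&(u<x1)&(v>=y0)&(v<y1)
def meas(name,m,z):
    m=cv2.morphologyEx(m.astype(np.uint8),cv2.MORPH_OPEN,np.ones((2,2)))
    n,l,s,_=cv2.connectedComponentsWithStats(m);i=1+np.argmax(s[1:,4]);
    vv,uu=np.nonzero(l==i);W=plane('top',np.c_[uu,vv],z)
    print(name,'cen',np.round(W.mean(0)*1000,1),'rect',*rect(W),'n',len(vv),'zmed',np.nanmedian(Z[l==i]).round(4))
    return l==i
S=hsv[...,1]; H=hsv[...,0];V=hsv[...,2]
meas('coaster',box(160,240,240,320)&(S>90),.008)
meas('tray',box(260,370,250,335)&(V<105)&(S<60),.012)
blue=box(180,225,160,220)&(H>105)&(H<125)&(S>130)
meas('stapler blue',blue,.118)
meas('stapler z',box(180,225,160,220)&(abs(Z-.118)<.006),.118)
meas('cardtop z',box(180,225,160,220)&(abs(Z-.082)<.008),.082)
meas('tinz',box(155,260,170,230)&(abs(Z-.028)<.008),.028)
meas('tall',box(385,510,270,340)&(abs(Z-.070)<.007),.070)
meas('low',box(385,510,270,340)&(abs(Z-.050)<.007),.050)
meas('rackbase',box(385,510,270,340)&(S>70),.006)
meas('rackends',box(385,510,270,340)&(abs(Z-.036)<.004),.036)
meas('stand',box(390,510,180,250)&(abs(Z-.045)<.006),.045)
meas('stand col',box(390,510,180,250)&(V>160),.045)
meas('mug',box(440,510,180,230)&(abs(Z-.131)<.006),.131)
print(np.nanmedian(Z[300:,500:]))
E
```

```text
coaster cen [477.4 239.6   8. ] rect [477.6 239.8] 95.7 94.0 -86.5 n 1942 zmed 0.0097
tray cen [464.1   3.2  12. ] rect [461.2   3.2] 148.3 143.4 81.8 n 4103 zmed 0.0053
stapler blue cen [637.2 234.1 118. ] rect [634.9 234.7] 52.8 25.1 -1.4 n 291 zmed 0.1178
stapler z cen [636.9 236.7 118. ] rect [636.8 236.6] 54.5 24.7 -1.9 n 381 zmed 0.1188
cardtop z cen [630.2 228.3  82. ] rect [636.2 236.6] 63.7 41.6 -4.9 n 295 zmed 0.0819
tinz cen [634.5 185.   28. ] rect [635.3 189. ] 80.0 65.9 90.0 n 1139 zmed 0.029
tall cen [ 455.6 -198.7   70. ] rect [ 455.8 -198.6] 62.4 41.5 7.3 n 783 zmed 0.071
low cen [ 463.8 -262.    50. ] rect [ 464.  -261.6] 62.3 42.1 8.0 n 759 zmed 0.051
rackbase cen [ 462.2 -238.6    6. ] rect [ 463.7 -238.6] 201.8 82.4 -83.0 n 4290 zmed 0.0273
rackends cen [ 456.7 -139.7   36. ] rect [ 457.5 -139.5] 62.1 6.5 7.3 n 111 zmed 0.0367
stand cen [ 624.6 -212.9   45. ] rect [ 631.1 -235.9] 190.8 96.9 -88.1 n 3224 zmed 0.0461Traceback (most recent call last):
  File "<stdin>", line 25, in <module>
  File "<stdin>", line 8, in meas
    return _wrapfunc(a, 'argmax', axis=axis, out=out, **kwds)
    return bound(*args, **kwds)
ValueError: attempt to get argmax of an empty sequence
```

```bash
python3 - <<'E'
from h import *
d=np.load('pics/top0.npy');im=cv2.imread('pics/top0.png');hsv=cv2.cvtColor(im,cv2.COLOR_BGR2HSV)
P=cloud('top',d);Z=P[...,2]
v,u=np.mgrid[:480,:640]
def box(x0,x1,y0,y1): return (u>=x0)&(u<x1)&(v>=y0)&(v<y1)
def pts(m,z):
    vv,uu=np.nonzero(m);return plane('top',np.c_[uu,vv],z)
V=hsv[...,2]
def meas(name,m,z):
    W=pts(m,z);print(name,'cen',np.round(W.mean(0)*1000,1),'rect',*rect(W),len(W))
meas('tin',box(155,260,170,230)&(abs(Z-.028)<.006),.028)
for x0,x1,n in [(385,410,'rack end L'),(485,510,'rack end R')]:
    meas(n,box(x0,x1,270,340)&(abs(Z-.036)<.006),.036)
meas('mug',box(440,510,180,230)&(abs(Z-.131)<.009),.131)
print('Z mug',Z[200:215:3,470:485:3].round(3))
h=box(440,520,180,240)&(Z>.055)&(Z<.12);
vv,uu=np.nonzero(h&(u>488));print(np.c_[uu,vv][:20],Z[vv,uu][:20].round(3)); 
m=(box(270,370,255,335)&(V<95)).astype(np.uint8)
m=cv2.morphologyEx(m,cv2.MORPH_OPEN,np.ones((4,4)))
meas('tray',m>0,.012)
meas('stapler-card', box(180,225,160,220)&(Z>.07)&(Z<.09),.082)
print(rect(P[box(180,225,160,220)&(Z>.075)&(Z<.088)]))
cv2.imwrite('pics/c.png',m*255)
# pile in scene
s=cv2.imread('pics/scene0.png');cv2.imwrite('pics/d.png',cv2.convertScaleAbs(cv2.resize(s[340:480,290:440],None,fx=4,fy=4),alpha=1.6))
cv2.imwrite('pics/e.png',cv2.convertScaleAbs(cv2.resize(s[110:250,150:340],None,fx=4,fy=4),alpha=1.6))
E
```

```text
tin cen [635.7 232.7  28. ] rect [637.9 236.7] 171.0 67.3 -89.4 1940
rack end L cen [ 452.9 -138.3   36. ] rect [ 452.9 -138. ] 78.8 7.4 7.1 157
rack end R cen [ 475.2 -322.5   36. ] rect [ 475.5 -322.3] 79.1 8.4 6.6 181
mug cen [ 626.5 -259.8  131. ] rect [ 626.4 -259.9] 63.1 60.2 -48.6 982
Z mug [[0.131 0.134 0.134 0.134 0.131]
 [0.133 0.132 0.133 0.132 0.133]
 [0.132 0.132 0.132 0.133 0.131]
 [0.134 0.133 0.132 0.131 0.133]
 [0.133 0.133 0.132 0.133 0.134]]
[[496 208]
 [497 208]
 [498 208]
 [499 208]
 [500 208]
 [501 208]
 [496 209]
 [497 209]
 [498 209]
 [499 209]
 [500 209]
 [501 209]
 [502 209]
 [503 209]
 [496 210]
 [497 210]
 [498 210]
 [499 210]
 [500 210]
 [501 210]] [0.115 0.11  0.115 0.11  0.112 0.11  0.114 0.115 0.114 0.111 0.11  0.113
 0.11  0.109 0.111 0.113 0.108 0.111 0.112 0.111]
tray cen [464.3   3.2  12. ] rect [464.6   3.1] 144.6 102.6 82.6 3888
stapler-card cen [631.  230.2  82. ] rect [637.1 238.2] 66.0 43.0 -4.4 351
(array([639. , 239.2]), 62.8, 40.9, -5.3)
```

View pics/d.png

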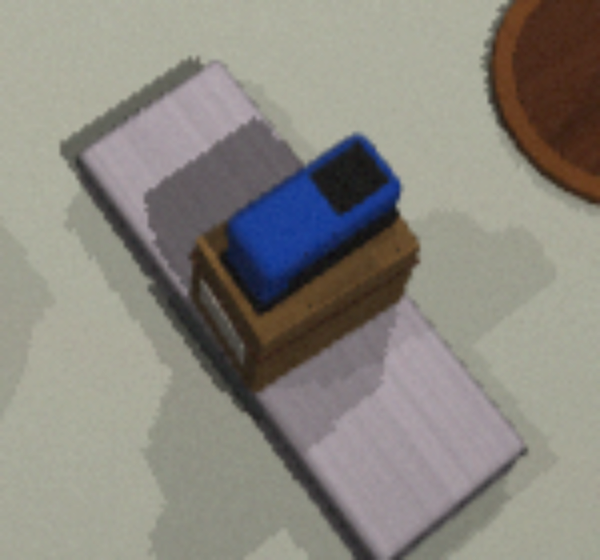

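View pics/e.png

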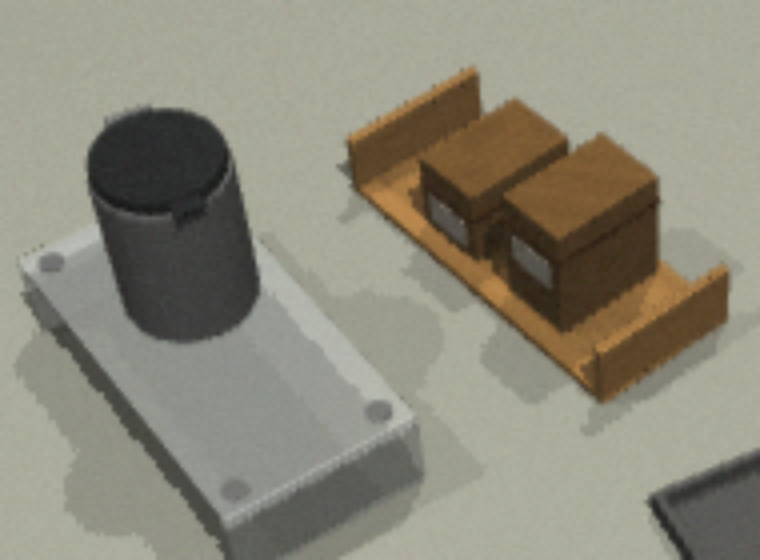

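```bash
cat >> h.py <<'E'
def go(x,y,z,yaw):
    """target TCP mm, yaw deg = world angle of tool z axis (mod 180); prints row numbers"""
    s=ctrl.get_state();R0=R.from_quat(s["tcp_rot"]);p=s["eef_pos"]*1000
    best=None
    for k in (0,180):
        a=np.radians(yaw+k);zt=np.array([np.cos(a),np.sin(a),0]);yt=np.array([0,0,-1.]);xt=np.cross(yt,zt)
        rv=(R0.inv()*R.from_matrix(np.c_[xt,yt,zt])).as_rotvec(degrees=True)
        if best is None or np.linalg.norm(rv)<np.linalg.norm(best): best=rv
    dl=R0.inv().apply(np.array([x,y,z])-p)/10
    print('shift cm',dl.round(2),'turn deg',best.round(1),'rows min',round(max(np.linalg.norm(dl)/4.17,np.linalg.norm(best)/7.16),1))
def st():
    s=ctrl.get_state();Rm=R.from_quat(s["tcp_rot"]).as_matrix()
    print('t',round(s["time"],2),'tcp',(s["eef_pos"]*1000).round(1),'zyaw',np.degrees(np.arctan2(Rm[1,2],Rm[0,2])).round(1),'xax',Rm[:,0].round(2),'yax',Rm[:,1].round(2),'q',s["qpos"].round(2),'F',s["contact_force"].round(1),'open',round(s["opening"]*85.4,1))
E
python3 - <<'E'
from h import *
st(); go(637,236.6,200,90);go(637,236.6,88,88.3)
print(plane('top',[[499,210],[503,210]],.112)*1000)
E
```

```text
t 0.15 tcp [281.6 612.9 230.3] zyaw 65.3 xax [ 0.91 -0.42 -0.  ] yax [-0. -0. -1.] q [ 0.99  0.29  1.58  0.    1.28 -0.15] F [-0.2  0.6  0.7] open 85.4
shift cm [ 48.01   3.05 -19.35] turn deg [  0.1 -24.7  -0. ] rows min 12.4
shift cm [ 48.02  14.25 -19.33] turn deg [  0.1 -23.   -0. ] rows min 12.9
[[ 623.12625865 -305.84164692  112.        ]
 [ 623.56473381 -312.98352241  112.        ]]
```

Call:
play_rows([
  {"tx":4,"ty":0.2,"tz":-1.6,"ay":-2,"claw":4.5},
  {"tx":8,"ty":0.4,"tz":-3.2,"ay":-4,"claw":4.5},
  {"tx":12,"ty":0.6,"tz":-4.8,"ay":-6,"claw":4.5},
  {"tx":16,"ty":0.8,"tz":-6.4,"ay":-8,"claw":4.5},
  {"tx":20,"ty":1,"tz":-8,"ay":-10,"claw":4.5},
  {"tx":24,"ty":1.2,"tz":-9.7,"ay":-12,"claw":4.5},
  {"tx":28,"ty":1.5,"tz":-11.3,"ay":-14,"claw":4.5},
  {"tx":32,"ty":1.8,"tz":-12.9,"ay":-16,"claw":4.5},
  {"tx":36,"ty":2,"tz":-14.5,"ay":-18,"claw":4.5},
  {"tx":40,"ty":2.4,"tz":-16.1,"ay":-20,"claw":4.5},
  {"tx":44,"ty":2.7,"tz":-17.7,"ay":-22,"claw":4.5},
  {"tx":48,"ty":3,"tz":-19.3,"ay":-23,"claw":4.5},
], grip_force=30)

```text
invalid input at $.steps[0]: expected keys claw, tx, ty, tz, ax, ay, az
```

```bash
python3 - <<'E'
from h import *
st(); go(637,236.6,90,88.5)
p,d=cams.read_camera('wrist');cv2.imwrite('pics/w1.png',cv2.convertScaleAbs(p,alpha=1.3))
E
```

```text
t 0.15 tcp [281.6 612.9 230.3] zyaw 65.3 xax [ 0.91 -0.42 -0.  ] yax [-0. -0. -1.] q [ 0.99  0.29  1.58  0.    1.28 -0.15] F [-0.2  0.6  0.7] open 85.4
shift cm [ 48.02  14.05 -19.33] turn deg [  0.1 -23.2  -0. ] rows min 12.9
```

View pics/w1.png

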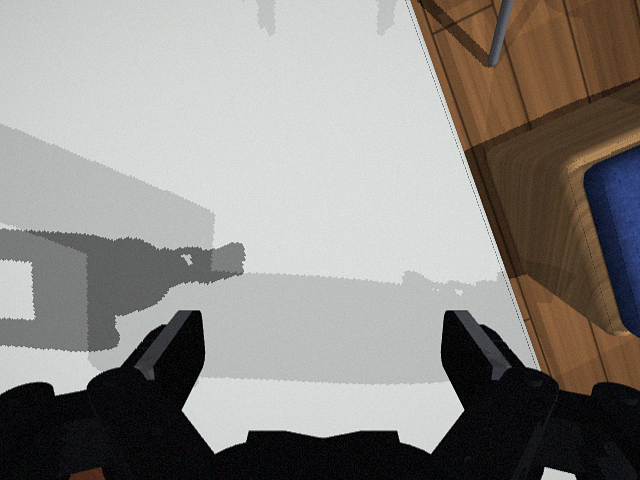

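The call was refused because every key is required, and the picture confirms the arm hasn't moved.

Call:
play_rows([
  {"claw":4.5,"tx":4,"ty":0.2,"tz":-1.6,"ax":0,"ay":-2,"az":0},
  {"claw":4.5,"tx":8,"ty":0.4,"tz":-3.2,"ax":0,"ay":-4,"az":0},
  {"claw":4.5,"tx":12,"ty":0.6,"tz":-4.8,"ax":0,"ay":-6,"az":0},
  {"claw":4.5,"tx":16,"ty":0.8,"tz":-6.4,"ax":0,"ay":-8,"az":0},
  {"claw":4.5,"tx":20,"ty":1,"tz":-8,"ax":0,"ay":-10,"az":0},
  {"claw":4.5,"tx":24,"ty":1.2,"tz":-9.7,"ax":0,"ay":-12,"az":0},
  {"claw":4.5,"tx":28,"ty":1.5,"tz":-11.3,"ax":0,"ay":-14,"az":0},
  {"claw":4.5,"tx":32,"ty":1.8,"tz":-12.9,"ax":0,"ay":-16,"az":0},
  {"claw":4.5,"tx":36,"ty":2.1,"tz":-14.5,"ax":0,"ay":-18,"az":0},
  {"claw":4.5,"tx":40,"ty":2.4,"tz":-16.1,"ax":0,"ay":-20,"az":0},
  {"claw":4.5,"tx":44,"ty":2.7,"tz":-17.7,"ax":0,"ay":-22,"az":0},
  {"claw":4.5,"tx":48,"ty":3,"tz":-19.3,"ax":0,"ay":-23,"az":0},
], grip_force=30)

```text
time: 1.2
eef_pos: [0.6258, 0.249, 0.2023]
tcp_rot: [-0.707, 0.01, -0.01, 0.707]
contact_force: [-0.1, 0.9, 0.8]
opening: 0.522
```

```bash
python3 - <<'E'
from h import *
st(); go(637,236.6,90,88.5)
p,d=cams.read_camera('wrist');cv2.imwrite('pics/w2.png',cv2.convertScaleAbs(p,alpha=1.3))
E
```

```text
t 1.2 tcp [625.8 249.  202.3] zyaw 88.4 xax [ 1.   -0.03 -0.  ] yax [-0.  0. -1.] q [ 0.23  0.31  1.61  0.    1.23 -1.31] F [-0.1  0.9  0.8] open 44.6
shift cm [ 1.15 11.22 -1.2 ] turn deg [ 0.  -0.1 -0. ] rows min 2.7
```

View pics/w2.png

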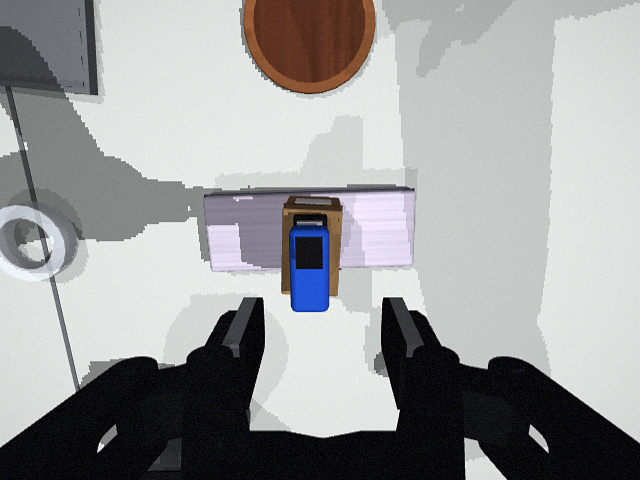

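The wrist view has the stapler at about (310,267), on the card box on the tin. The arm was still lagging its target at that reading, so I'll re-read and locate the stapler from here.

```bash
cat >> h.py <<'E'
def wmask(f,z,name='wrist'):
    c=cam(name);p,d=cams.read_camera(name);hsv=cv2.cvtColor(p,cv2.COLOR_BGR2HSV)
    m=f(hsv,cloud(name,d,c)[...,2]).astype(np.uint8)
    m=cv2.morphologyEx(m,cv2.MORPH_OPEN,np.ones((3,3)))
    n,l,s,_=cv2.connectedComponentsWithStats(m);i=1+np.argmax(s[1:,4]);vv,uu=np.nonzero(l==i)
    W=plane(name,np.c_[uu,vv],z,c);r=rect(W);print('rect',*r,'n',len(vv));return r,p
E
python3 - <<'E'
from h import *
st()
wmask(lambda h,Z:(h[...,0]>105)&(h[...,0]<125)&(h[...,1]>130)&(abs(Z-.118)<.01),.118)
wmask(lambda h,Z:(abs(Z-.118)<.006),.118)
wmask(lambda h,Z:(abs(Z-.082)<.006),.082)
wmask(lambda h,Z:(abs(Z-.028)<.005),.028)
st();go(637,236.6,90,88.5)
E
```

```text
t 1.25 tcp [630.7 242.6 201.5] zyaw 88.1 xax [ 1.   -0.03  0.  ] yax [ 0. -0. -1.] q [ 0.22  0.31  1.6  -0.01  1.23 -1.32] F [ 2.2 -3.8 -0.1] open 45.2
rect [637.4 239.1] 53.8 23.0 -1.2 n 2472
rect [638.2 239. ] 53.0 23.0 -1.6 n 3288
rect [637.9 239.2] 62.3 39.7 -4.2 n 1991
rect [637.  274.3] 94.0 63.6 -89.8 n 5782
t 1.45 tcp [624.5 250.8 202.1] zyaw 88.3 xax [ 1.   -0.03 -0.  ] yax [-0.  0. -1.] q [ 0.23  0.31  1.61  0.    1.23 -1.31] F [ 0.2 -0.1 -0.2] open 45.1
shift cm [ 1.31 11.21 -1.38] turn deg [-0.  -0.2 -0.1] rows min 2.7
```

Call:
play_rows([
  {"claw":4.5,"tx":1.3,"ty":2,"tz":-1.3,"ax":0,"ay":0,"az":0},
  {"claw":4.5,"tx":1.3,"ty":5,"tz":-1.3,"ax":0,"ay":0,"az":0},
  {"claw":4.5,"tx":1.3,"ty":8,"tz":-1.3,"ax":0,"ay":0,"az":0},
  {"claw":4.5,"tx":1.3,"ty":10,"tz":-1.3,"ax":0,"ay":0,"az":0},
  {"claw":4.5,"tx":1.3,"ty":11.2,"tz":-1.3,"ax":0,"ay":0,"az":0},
  {"claw":4.5,"tx":1.3,"ty":11.2,"tz":-1.3,"ax":0,"ay":0,"az":0},
  {"claw":1.5,"tx":1.3,"ty":11.2,"tz":-1.3,"ax":0,"ay":0,"az":0},
  {"claw":1.5,"tx":1.3,"ty":11.2,"tz":-1.3,"ax":0,"ay":0,"az":0},
  {"claw":1.5,"tx":1.3,"ty":11.2,"tz":-1.3,"ax":0,"ay":0,"az":0},
  {"claw":1.5,"tx":1.3,"ty":11.2,"tz":-1.3,"ax":0,"ay":0,"az":0},
  {"claw":1.5,"tx":1.3,"ty":11.2,"tz":-1.3,"ax":0,"ay":0,"az":0},
], grip_force=30)

```text
time: 2.37
eef_pos: [0.6385, 0.2378, 0.0927]
tcp_rot: [-0.707, 0.009, -0.011, 0.707]
contact_force: [-0.1, 1.0, 2.7]
opening: 0.271
```

```bash
python3 - <<'E'
from h import *
st();go(637,236.6,150,88.5);go(464.6,3.1,150,82.6)
E
```

```text
t 2.37 tcp [638.5 237.8  92.7] zyaw 88.3 xax [ 1.   -0.03  0.  ] yax [ 0.  0. -1.] q [ 0.21  0.43  1.66  0.    1.05 -1.33] F [-0.1  1.   2.7] open 23.1
shift cm [-0.13 -5.73 -0.12] turn deg [-0.1 -0.2  0.2] rows min 1.4
shift cm [-16.68  -5.81 -23.96] turn deg [-0.1  5.7  0.2] rows min 7.1
```

Call:
play_rows([
  {"claw":1.5,"tx":0,"ty":-1,"tz":0,"ax":0,"ay":0,"az":0},
  {"claw":1.5,"tx":0,"ty":-3,"tz":0,"ax":0,"ay":0,"az":0},
  {"claw":1.5,"tx":-1,"ty":-5,"tz":-1.5,"ax":0,"ay":0,"az":0},
  {"claw":1.5,"tx":-3,"ty":-5.8,"tz":-4,"ax":0,"ay":1,"az":0},
  {"claw":1.5,"tx":-5,"ty":-5.8,"tz":-7,"ax":0,"ay":2,"az":0},
  {"claw":1.5,"tx":-7,"ty":-5.8,"tz":-10,"ax":0,"ay":3,"az":0},
  {"claw":1.5,"tx":-9,"ty":-5.8,"tz":-13,"ax":0,"ay":4,"az":0},
  {"claw":1.5,"tx":-11,"ty":-5.8,"tz":-16,"ax":0,"ay":5,"az":0},
  {"claw":1.5,"tx":-13,"ty":-5.8,"tz":-19,"ax":0,"ay":5.7,"az":0},
  {"claw":1.5,"tx":-15,"ty":-5.8,"tz":-21.5,"ax":0,"ay":5.7,"az":0},
  {"claw":1.5,"tx":-16.2,"ty":-5.8,"tz":-23.5,"ax":0,"ay":5.7,"az":0},
  {"claw":1.5,"tx":-16.7,"ty":-5.8,"tz":-24,"ax":0,"ay":5.7,"az":0},
])

```text
time: 3.37
eef_pos: [0.462, 0.0003, 0.1491]
tcp_rot: [0.706, -0.046, 0.047, -0.705]
contact_force: [0.3, -0.1, -1.1]
opening: 0.273
```

```bash
python3 - <<'E'
from h import *
p,d=cams.read_camera('scene');cv2.imwrite('pics/s1.png',cv2.convertScaleAbs(p,alpha=1.3))
st();go(464.6,3.1,16,82.6)
E
```

```text
t 3.42 tcp [462.1   0.7 149.1] zyaw 82.5 xax [ 0.99 -0.13  0.  ] yax [ 0. -0. -1.] q [-0.22 -0.11  2.16 -0.    1.09 -1.66] F [ 0.8  0.6 -0.7] open 23.4
shift cm [ 0.21 13.31  0.28] turn deg [ 0.  -0.1  0. ] rows min 3.2
```

View pics/s1.png

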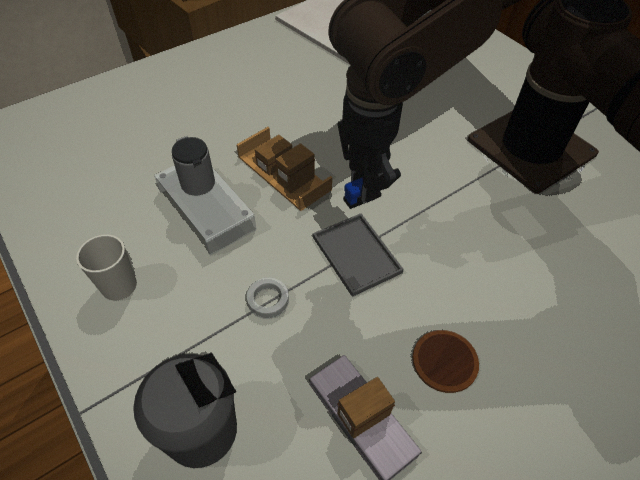

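The stapler is held at (354,190), and the card box still stands on the tin at (366,405).

Call:
play_rows([
  {"claw":1.5,"tx":0.2,"ty":2,"tz":0.3,"ax":0,"ay":0,"az":0},
  {"claw":1.5,"tx":0.2,"ty":5,"tz":0.3,"ax":0,"ay":0,"az":0},
  {"claw":1.5,"tx":0.2,"ty":8,"tz":0.3,"ax":0,"ay":0,"az":0},
  {"claw":1.5,"tx":0.2,"ty":10.5,"tz":0.3,"ax":0,"ay":0,"az":0},
  {"claw":1.5,"tx":0.2,"ty":12,"tz":0.3,"ax":0,"ay":0,"az":0},
  {"claw":1.5,"tx":0.2,"ty":12.7,"tz":0.3,"ax":0,"ay":0,"az":0},
  {"claw":1.5,"tx":0.2,"ty":13,"tz":0.3,"ax":0,"ay":0,"az":0},
  {"claw":1.5,"tx":0.2,"ty":13.2,"tz":0.3,"ax":0,"ay":0,"az":0},
  {"claw":1.5,"tx":0.2,"ty":13.3,"tz":0.3,"ax":0,"ay":0,"az":0},
  {"claw":1.5,"tx":0.2,"ty":13.3,"tz":0.3,"ax":0,"ay":0,"az":0},
])

```text
time: 4.25
eef_pos: [0.467, 0.005, 0.0167]
tcp_rot: [0.706, -0.045, 0.046, -0.706]
contact_force: [-0.9, -0.0, -0.6]
opening: 0.272
```

```bash
python3 - <<'E'
from h import *
st()
E
```

```text
t 4.25 tcp [467.    5.   16.7] zyaw 82.6 xax [ 0.99 -0.13  0.  ] yax [ 0. -0. -1.] q [-0.21  0.13  2.21  0.    0.8  -1.65] F [-0.9 -0.  -0.6] open 23.2
```

Call:
play_rows([
  {"claw":1.5,"tx":0,"ty":0.1,"tz":0,"ax":0,"ay":0,"az":0},
  {"claw":3,"tx":0,"ty":0.1,"tz":0,"ax":0,"ay":0,"az":0},
  {"claw":4.5,"tx":0,"ty":0.1,"tz":0,"ax":0,"ay":0,"az":0},
  {"claw":4.5,"tx":0,"ty":0.1,"tz":0,"ax":0,"ay":0,"az":0},
  {"claw":4.5,"tx":0,"ty":-2,"tz":0,"ax":0,"ay":0,"az":0},
  {"claw":4.5,"tx":0,"ty":-6,"tz":0,"ax":0,"ay":0,"az":0},
  {"claw":4.5,"tx":0,"ty":-10,"tz":0,"ax":0,"ay":0,"az":0},
  {"claw":8.5,"tx":0,"ty":-12.5,"tz":0,"ax":0,"ay":0,"az":0},
  {"claw":8.5,"tx":0,"ty":-13,"tz":0,"ax":0,"ay":0,"az":0},
])

```text
time: 5.0
eef_pos: [0.4694, 0.0044, 0.1518]
tcp_rot: [0.706, -0.041, 0.05, -0.705]
contact_force: [1.5, -1.0, 0.2]
opening: 0.795
```

```bash
python3 - <<'E'
from h import *
p,d=cams.read_camera('wrist');cv2.imwrite('pics/w3.png',cv2.convertScaleAbs(p,alpha=1.3))
st();go(455.8,-198.6,150,7)
E
```

```text
t 5.05 tcp [468.6   4.5 150.2] zyaw 82.6 xax [ 0.99 -0.13  0.01] yax [ 0.01 -0.   -1.  ] q [-0.21 -0.1   2.15 -0.    1.08 -1.65] F [-0.2  1.3 -0.3] open 74.9
shift cm [  1.34   0.04 -20.31] turn deg [-0.3 75.6  0.5] rows min 10.6
```

View pics/w3.png

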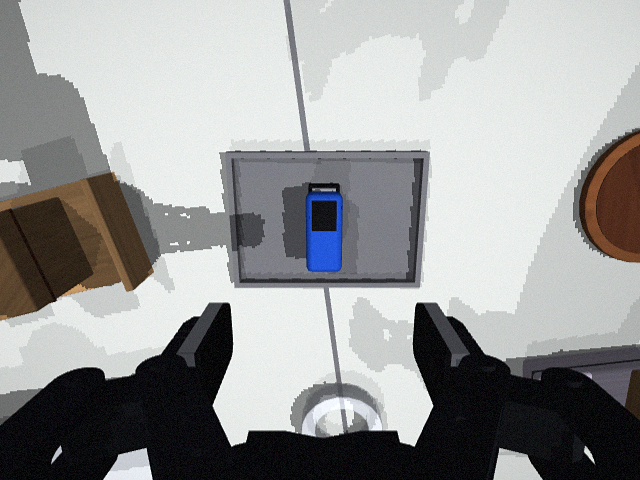

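The stapler stands upright in the tray at (325,230). The taller box is next.

Call:
play_rows([
  {"claw":8.5,"tx":0.1,"ty":0,"tz":-1.8,"ax":0,"ay":6.5,"az":0},
  {"claw":8.5,"tx":0.2,"ty":0,"tz":-3.6,"ax":0,"ay":13,"az":0},
  {"claw":8.5,"tx":0.3,"ty":0,"tz":-5.4,"ax":0,"ay":19.5,"az":0},
  {"claw":8.5,"tx":0.4,"ty":0,"tz":-7.2,"ax":0,"ay":26,"az":0},
  {"claw":8.5,"tx":0.5,"ty":0,"tz":-9,"ax":0,"ay":32.5,"az":0},
  {"claw":8.5,"tx":0.7,"ty":0,"tz":-10.8,"ax":0,"ay":39,"az":0},
  {"claw":8.5,"tx":0.8,"ty":0,"tz":-12.6,"ax":0,"ay":45.5,"az":0},
  {"claw":8.5,"tx":0.9,"ty":0,"tz":-14.4,"ax":0,"ay":52,"az":0},
  {"claw":8.5,"tx":1,"ty":0,"tz":-16.2,"ax":0,"ay":58.5,"az":0},
  {"claw":8.5,"tx":1.1,"ty":0,"tz":-18,"ax":0,"ay":65,"az":0},
  {"claw":8.5,"tx":1.3,"ty":0,"tz":-19.5,"ax":0,"ay":71.5,"az":0},
  {"claw":8.5,"tx":1.3,"ty":0,"tz":-20.3,"ax":-0.3,"ay":75.6,"az":0.4},
])

```text
time: 6.05
eef_pos: [0.4515, -0.1988, 0.1435]
tcp_rot: [0.53, -0.474, 0.467, -0.526]
contact_force: [-0.3, -0.1, -0.9]
opening: 0.992
```

Call:
play_rows([
  {"claw":8.5,"tx":0,"ty":0,"tz":0,"ax":0,"ay":0,"az":0},
  {"claw":8.5,"tx":0,"ty":0,"tz":0,"ax":0,"ay":0,"az":0},
])

```text
time: 6.22
eef_pos: [0.4518, -0.1975, 0.1439]
tcp_rot: [0.531, -0.472, 0.465, -0.528]
contact_force: [-0.2, -0.3, 0.5]
opening: 0.998
```

```bash
python3 - <<'E'
from h import *
st()
r,p=wmask(lambda h,Z:(abs(Z-.070)<.006),.070)
wmask(lambda h,Z:(abs(Z-.050)<.005),.050)
def f(h,Z):
    m=(abs(Z-.036)<.005);return m
wmask(f,.036)
cv2.imwrite('pics/w4.png',cv2.convertScaleAbs(p,alpha=1.3))
st();go(455.8,-198.6,25,7)
E
```

```text
t 6.22 tcp [ 451.8 -197.5  143.9] zyaw 7.1 xax [ 0.12 -0.99 -0.  ] yax [-0.01  0.   -1.  ] q [-0.62 -0.02  2.09 -0.    1.09 -0.74] F [-0.2 -0.3  0.5] open 85.2
rect [ 457.8 -197.5] 61.5 40.3 7.3 n 7479
rect [ 466.1 -260.1] 61.7 41.0 7.5 n 5280
rect [ 452.8 -139.3] 79.1 5.3 7.2 n 1293
t 6.37 tcp [ 452.2 -197.   144.7] zyaw 7.1 xax [ 0.12 -0.99 -0.  ] yax [-0.01  0.   -1.  ] q [-0.62 -0.02  2.08 -0.    1.09 -0.74] F [0.4 1.  0.6] open 85.0
shift cm [ 0.24 11.97  0.44] turn deg [ 0.5  0.1 -0.2] rows min 2.9
```

View pics/w4.png

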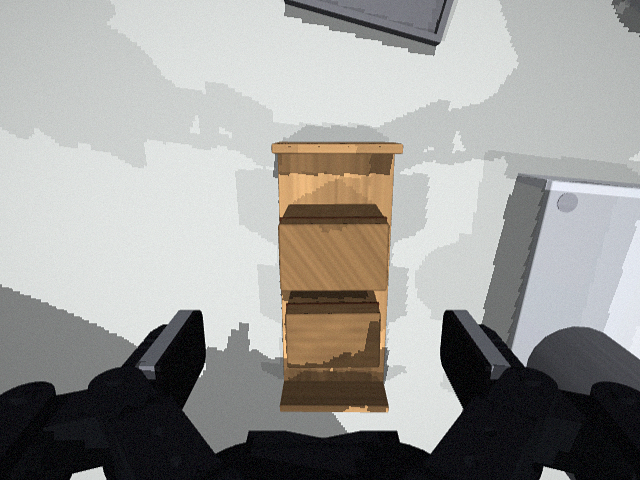

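The view shows the rack with the taller box at (334,255) and the lower one at (333,335). The jaws straddle the line, so I'll descend on the taller box.

Call:
play_rows([
  {"claw":8.5,"tx":0.1,"ty":3,"tz":0.5,"ax":0.5,"ay":0,"az":-0.2},
  {"claw":8.5,"tx":0.1,"ty":6,"tz":0.5,"ax":0.5,"ay":0,"az":-0.2},
  {"claw":8.5,"tx":0.1,"ty":9,"tz":0.5,"ax":0.5,"ay":0,"az":-0.2},
  {"claw":8.5,"tx":0.1,"ty":11,"tz":0.5,"ax":0.5,"ay":0,"az":-0.2},
  {"claw":8.5,"tx":0.1,"ty":11.7,"tz":0.5,"ax":0.5,"ay":0,"az":-0.2},
  {"claw":8.5,"tx":0.1,"ty":11.7,"tz":0.5,"ax":0.5,"ay":0,"az":-0.2},
  {"claw":5.5,"tx":0.1,"ty":11.7,"tz":0.5,"ax":0.5,"ay":0,"az":-0.2},
  {"claw":5.5,"tx":0.1,"ty":11.7,"tz":0.5,"ax":0.5,"ay":0,"az":-0.2},
  {"claw":5.5,"tx":0.1,"ty":11.7,"tz":0.5,"ax":0.5,"ay":0,"az":-0.2},
  {"claw":5.5,"tx":0.1,"ty":11.7,"tz":0.5,"ax":0.5,"ay":0,"az":-0.2},
], grip_force=25)

```text
time: 7.2
eef_pos: [0.4582, -0.199, 0.0304]
tcp_rot: [-0.53, 0.466, -0.47, 0.53]
contact_force: [0.5, 1.0, 2.5]
opening: 0.721
```

```bash
python3 - <<'E'
from h import *
st();
c=np.array([464.4,-230.4]);ax=np.array([-.122,.9925]);
s=ctrl.get_state()["eef_pos"][:2]*1000
print('rack y',(s-c)@ax,'rack x',(s-c)@[.9925,.122])
t=c+ax*66;go(t[0],t[1],ctrl.get_state()["eef_pos"][2]*1000,7)
E
```

```text
t 7.2 tcp [ 458.2 -199.    30.4] zyaw 7.0 xax [ 0.12 -0.99  0.  ] yax [ 0. -0. -1.] q [-0.61  0.17  2.13 -0.    0.84 -0.74] F [0.5 1.  2.5] open 61.6
rack y 31.920531620465898 rack x -2.323835262567038
shift cm [-3.41 -0.01  0.23] turn deg [-0.2  0.   0.2] rows min 0.8
```

Call:
play_rows([
  {"claw":5.5,"tx":0,"ty":-0.2,"tz":0,"ax":0,"ay":0,"az":0},
  {"claw":5.5,"tx":-0.7,"ty":-0.2,"tz":0.1,"ax":0,"ay":0,"az":0},
  {"claw":5.5,"tx":-1.4,"ty":-0.2,"tz":0.2,"ax":0,"ay":0,"az":0},
  {"claw":5.5,"tx":-2.1,"ty":-0.2,"tz":0.2,"ax":0,"ay":0,"az":0},
  {"claw":5.5,"tx":-2.8,"ty":-0.2,"tz":0.2,"ax":0,"ay":0,"az":0},
  {"claw":5.5,"tx":-3.4,"ty":-0.2,"tz":0.2,"ax":0,"ay":0,"az":0},
  {"claw":5.5,"tx":-3.4,"ty":-0.1,"tz":0.2,"ax":0,"ay":0,"az":0},
  {"claw":5.5,"tx":-3.4,"ty":0,"tz":0.2,"ax":0,"ay":0,"az":0},
  {"claw":5.5,"tx":-3.4,"ty":0,"tz":0.2,"ax":0,"ay":0,"az":0},
  {"claw":7,"tx":-3.4,"ty":0,"tz":0.2,"ax":0,"ay":0,"az":0},
  {"claw":8.5,"tx":-3.4,"ty":0,"tz":0.2,"ax":0,"ay":0,"az":0},
  {"claw":8.5,"tx":-3.4,"ty":0,"tz":0.2,"ax":0,"ay":0,"az":0},
])

```text
time: 8.2
eef_pos: [0.4545, -0.1638, 0.0283]
tcp_rot: [0.53, -0.468, 0.469, -0.53]
contact_force: [0.5, 0.0, 0.4]
opening: 0.993
```

```bash
python3 - <<'E'
from h import *
st();go(465.5,-261,80,7);go(465.5,-261,18,7)
E
```

```text
t 8.2 tcp [ 454.5 -163.8   28.3] zyaw 7.0 xax [ 0.12 -0.99  0.  ] yax [ 0. -0. -1.] q [-0.56  0.14  2.17 -0.    0.83 -0.68] F [0.5 0.  0.4] open 84.8
shift cm [ 9.78 -5.16 -0.09] turn deg [-0.   0.   0.1] rows min 2.7
shift cm [ 9.78  1.04 -0.1 ] turn deg [-0.   0.   0.1] rows min 2.4
```

Call:
play_rows([
  {"claw":8.5,"tx":0,"ty":-2.5,"tz":0,"ax":0,"ay":0,"az":0},
  {"claw":8.5,"tx":1,"ty":-5,"tz":0,"ax":0,"ay":0,"az":0},
  {"claw":8.5,"tx":4,"ty":-5.2,"tz":0,"ax":0,"ay":0,"az":0},
  {"claw":8.5,"tx":7.5,"ty":-5.2,"tz":0,"ax":0,"ay":0,"az":0},
  {"claw":8.5,"tx":9.8,"ty":-4.5,"tz":-0.1,"ax":0,"ay":0,"az":0},
  {"claw":8.5,"tx":9.8,"ty":-2,"tz":-0.1,"ax":0,"ay":0,"az":0},
  {"claw":8.5,"tx":9.8,"ty":0,"tz":-0.1,"ax":0,"ay":0,"az":0},
  {"claw":8.5,"tx":9.8,"ty":1,"tz":-0.1,"ax":0,"ay":0,"az":0},
  {"claw":5.5,"tx":9.8,"ty":1,"tz":-0.1,"ax":0,"ay":0,"az":0},
  {"claw":5.5,"tx":9.8,"ty":1,"tz":-0.1,"ax":0,"ay":0,"az":0},
  {"claw":5.5,"tx":9.8,"ty":1,"tz":-0.1,"ax":0,"ay":0,"az":0},
  {"claw":5.5,"tx":9.8,"ty":1,"tz":-0.1,"ax":0,"ay":0,"az":0},
])

```text
time: 9.2
eef_pos: [0.4664, -0.2619, 0.0199]
tcp_rot: [0.53, -0.467, 0.47, -0.53]
contact_force: [0.5, -0.2, -0.4]
opening: 0.725
```

```bash
python3 - <<'E'
from h import *
st();
c=np.array([464.4,-230.4]);ax=np.array([-.122,.9925]);
s=ctrl.get_state()["eef_pos"][:2]*1000
print('rack y',(s-c)@ax,'rack x',(s-c)@[.9925,.122])
t=c-ax*66;go(t[0],t[1],ctrl.get_state()["eef_pos"][2]*1000,7)
E
```

```text
t 9.2 tcp [ 466.4 -261.9   19.9] zyaw 7.0 xax [ 0.12 -0.99  0.  ] yax [ 0. -0. -1.] q [-0.7   0.26  2.05 -0.    0.83 -0.82] F [ 0.5 -0.2 -0.4] open 61.9
rack y -31.486858086920545 rack x -1.8175161738667782
shift cm [3.45 0.01 0.18] turn deg [-0.1  0.   0.2] rows min 0.8
```

Call:
play_rows([
  {"claw":5.5,"tx":0,"ty":-0.2,"tz":0,"ax":0,"ay":0,"az":0},
  {"claw":5.5,"tx":0.7,"ty":-0.2,"tz":0.1,"ax":0,"ay":0,"az":0},
  {"claw":5.5,"tx":1.4,"ty":-0.2,"tz":0.2,"ax":0,"ay":0,"az":0},
  {"claw":5.5,"tx":2.1,"ty":-0.2,"tz":0.2,"ax":0,"ay":0,"az":0},
  {"claw":5.5,"tx":2.8,"ty":-0.2,"tz":0.2,"ax":0,"ay":0,"az":0},
  {"claw":5.5,"tx":3.4,"ty":-0.2,"tz":0.2,"ax":0,"ay":0,"az":0},
  {"claw":5.5,"tx":3.4,"ty":-0.1,"tz":0.2,"ax":0,"ay":0,"az":0},
  {"claw":5.5,"tx":3.4,"ty":0,"tz":0.2,"ax":0,"ay":0,"az":0},
  {"claw":5.5,"tx":3.4,"ty":0,"tz":0.2,"ax":0,"ay":0,"az":0},
  {"claw":7,"tx":3.4,"ty":0,"tz":0.2,"ax":0,"ay":0,"az":0},
  {"claw":8.5,"tx":3.4,"ty":0,"tz":0.2,"ax":0,"ay":0,"az":0},
  {"claw":8.5,"tx":3.4,"ty":0,"tz":0.2,"ax":0,"ay":0,"az":0},
])

```text
time: 10.2
eef_pos: [0.4718, -0.2948, 0.0188]
tcp_rot: [0.53, -0.468, 0.469, -0.53]
contact_force: [0.5, -0.4, 0.1]
opening: 0.994
```

Call:
play_rows([
  {"claw":8.5,"tx":0,"ty":-2,"tz":0,"ax":0,"ay":0,"az":0},
  {"claw":8.5,"tx":0,"ty":-5,"tz":0,"ax":0,"ay":0,"az":0},
  {"claw":8.5,"tx":0,"ty":-8.5,"tz":0,"ax":0,"ay":0,"az":0},
  {"claw":8.5,"tx":0,"ty":-12,"tz":0,"ax":0,"ay":0,"az":0},
  {"claw":8.5,"tx":0,"ty":-15,"tz":0,"ax":0,"ay":0,"az":0},
  {"claw":8.5,"tx":0,"ty":-17,"tz":0,"ax":0,"ay":0,"az":0},
  {"claw":8.5,"tx":0,"ty":-18,"tz":0,"ax":0,"ay":0,"az":0},
  {"claw":8.5,"tx":0,"ty":-18,"tz":0,"ax":0,"ay":0,"az":0},
])

```text
time: 10.87
eef_pos: [0.4728, -0.2957, 0.2019]
tcp_rot: [0.53, -0.466, 0.471, -0.53]
contact_force: [0.3, -0.2, -0.5]
opening: 0.992
```

```bash
python3 - <<'E'
from h import *
p,d=cams.read_camera('wrist');cv2.imwrite('pics/w5.png',cv2.convertScaleAbs(p,alpha=1.3))
r,p=wmask(lambda h,Z:(abs(Z-.070)<.006),.070)
wmask(lambda h,Z:(abs(Z-.050)<.003)&(np.mgrid[:480,:640][1]<400),.050)
st();go(626.5,-259.5,200,-3.6)
E
```

```text
rect [ 456.1 -169. ] 61.6 29.5 7.1 n 5463
rect [ 472.3 -295.2] 61.3 39.9 8.0 n 4330
t 11.02 tcp [ 470.7 -294.   196.5] zyaw 7.0 xax [ 0.12 -0.99 -0.  ] yax [-0.  0. -1.] q [-0.74  0.06  1.91 -0.    1.18 -0.86] F [-0.5  0.8  0.1] open 85.1
shift cm [-1.52 -0.37 15.88] turn deg [ 0.1 10.6 -0.1] rows min 3.8
```

View pics/w5.png

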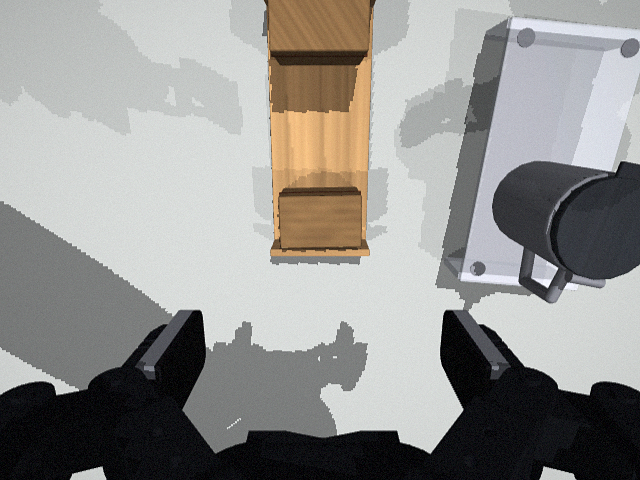

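The two boxes now stand apart with a wide gap between them (rows 60–190). The mug's handle points down-image, which is world -y.

Call:
play_rows([
  {"claw":8.5,"tx":-0.3,"ty":-0.4,"tz":3,"ax":0,"ay":2,"az":0},
  {"claw":8.5,"tx":-0.6,"ty":-0.4,"tz":6,"ax":0,"ay":4,"az":0},
  {"claw":8.5,"tx":-0.9,"ty":-0.4,"tz":9,"ax":0,"ay":6,"az":0},
  {"claw":8.5,"tx":-1.2,"ty":-0.4,"tz":12,"ax":0,"ay":8,"az":0},
  {"claw":8.5,"tx":-1.5,"ty":-0.4,"tz":14.5,"ax":0,"ay":10,"az":0},
  {"claw":8.5,"tx":-1.5,"ty":-0.4,"tz":15.9,"ax":0,"ay":10.6,"az":0},
  {"claw":8.5,"tx":-1.5,"ty":-0.4,"tz":15.9,"ax":0,"ay":10.6,"az":0},
  {"claw":8.5,"tx":-1.5,"ty":-0.4,"tz":15.9,"ax":0,"ay":10.6,"az":0},
])

```text
time: 11.68
eef_pos: [0.6268, -0.2597, 0.1997]
tcp_rot: [-0.485, 0.516, -0.514, 0.484]
contact_force: [0.4, 0.0, 0.6]
opening: 0.997
```

```bash
python3 - <<'E'
from h import *
p,d=cams.read_camera('wrist');cv2.imwrite('pics/w6.png',cv2.convertScaleAbs(p,alpha=1.3))
r,p=wmask(lambda h,Z:(abs(Z-.131)<.008),.131)
r,p=wmask(lambda h,Z:(abs(Z-.045)<.006),.045)
st();go(626.5,-259.5,70,-3.6)
E
```

```text
rect [ 629.1 -260.6] 60.8 58.6 43.3 n 8864
rect [ 633.5 -234.8] 189.2 95.6 -87.9 n 22902
t 11.83 tcp [ 626.2 -260.6  201.6] zyaw -3.6 xax [-0.06 -1.    0.  ] yax [-0. -0. -1.] q [-0.54  0.32  1.59 -0.    1.23 -0.48] F [ 0.5 -0.2 -0.5] open 84.8
shift cm [-0.12 13.16  0.03] turn deg [ 0.1 -0.   0. ] rows min 3.2
```

View pics/w6.png

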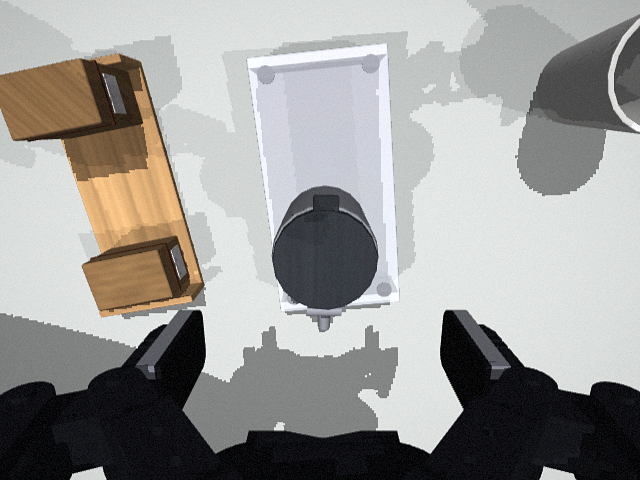

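The mug lid at (325,258) sits centred between the jaws, with the handle clear of them at (324,322). Descending to grip.

Call:
play_rows([
  {"claw":8.5,"tx":0,"ty":3,"tz":0.1,"ax":0,"ay":0,"az":0},
  {"claw":8.5,"tx":0,"ty":6,"tz":0.1,"ax":0,"ay":0,"az":0},
  {"claw":8.5,"tx":0,"ty":9,"tz":0.1,"ax":0,"ay":0,"az":0},
  {"claw":8.5,"tx":0,"ty":11.5,"tz":0.1,"ax":0,"ay":0,"az":0},
  {"claw":8.5,"tx":0,"ty":13,"tz":0.1,"ax":0,"ay":0,"az":0},
  {"claw":8.5,"tx":0,"ty":13,"tz":0.1,"ax":0,"ay":0,"az":0},
  {"claw":5.2,"tx":0,"ty":13,"tz":0.1,"ax":0,"ay":0,"az":0},
  {"claw":5.2,"tx":0,"ty":13,"tz":0.1,"ax":0,"ay":0,"az":0},
  {"claw":5.2,"tx":0,"ty":13,"tz":0.1,"ax":0,"ay":0,"az":0},
  {"claw":5.2,"tx":0,"ty":13,"tz":0.1,"ax":0,"ay":0,"az":0},
  {"claw":5.2,"tx":0,"ty":13,"tz":0.1,"ax":0,"ay":0,"az":0},
], grip_force=40)

```text
time: 12.75
eef_pos: [0.6301, -0.2617, 0.0756]
tcp_rot: [0.484, -0.513, 0.517, -0.484]
contact_force: [-0.5, -0.2, 4.0]
opening: 0.715
```

Call:
play_rows([
  {"claw":5.2,"tx":0,"ty":-1,"tz":0,"ax":0,"ay":0,"az":0},
  {"claw":5.2,"tx":0,"ty":-3,"tz":0,"ax":0,"ay":0,"az":0},
  {"claw":5.2,"tx":0,"ty":-6,"tz":0,"ax":0,"ay":0,"az":0},
  {"claw":5.2,"tx":0,"ty":-9,"tz":0,"ax":0,"ay":0,"az":0},
  {"claw":5.2,"tx":0,"ty":-11,"tz":0,"ax":0,"ay":0,"az":0},
  {"claw":5.2,"tx":0,"ty":-12,"tz":0,"ax":0,"ay":0,"az":0},
  {"claw":5.2,"tx":0,"ty":-12,"tz":0,"ax":0,"ay":0,"az":0},
])

```text
time: 13.33
eef_pos: [0.6299, -0.2612, 0.1966]
tcp_rot: [0.484, -0.513, 0.518, -0.485]
contact_force: [0.6, -0.3, -2.4]
opening: 0.719
```

```bash
python3 - <<'E'
from h import *
st();p,d=cams.read_camera('wrist');cv2.imwrite('pics/w7.png',cv2.convertScaleAbs(p,alpha=1.3))
go(478,240,190,-3.6)
E
```

```text
t 13.33 tcp [ 629.9 -261.2  196.6] zyaw -3.6 xax [-0.06 -1.    0.  ] yax [ 0.01 -0.   -1.  ] q [-0.54  0.32  1.59 -0.    1.22 -0.48] F [ 0.6 -0.3 -2.4] open 61.4
shift cm [-49.03   0.24 -18.18] turn deg [-0.2  0.   0.1] rows min 12.5
```

View pics/w7.png

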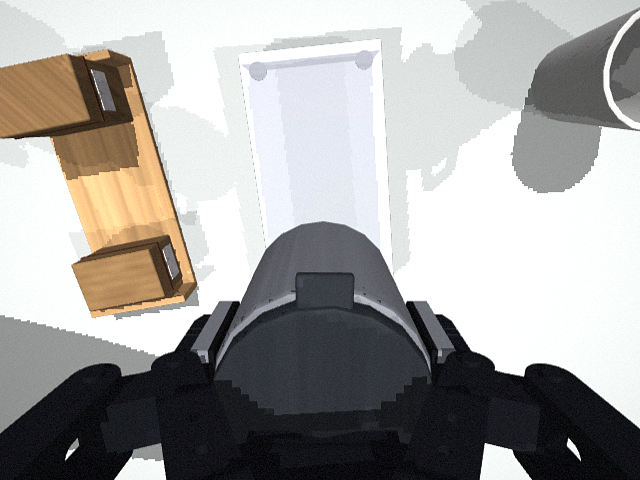

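The mug is held squarely. Carrying it to the coaster now.

Call:
play_rows([
  {"claw":5.2,"tx":-1.5,"ty":0,"tz":-0.5,"ax":0,"ay":0,"az":0},
  {"claw":5.2,"tx":-4,"ty":0,"tz":-1.5,"ax":0,"ay":0,"az":0},
  {"claw":5.2,"tx":-7,"ty":0,"tz":-2.6,"ax":0,"ay":0,"az":0},
  {"claw":5.2,"tx":-10,"ty":0,"tz":-3.7,"ax":0,"ay":0,"az":0},
  {"claw":5.2,"tx":-13,"ty":0,"tz":-4.8,"ax":0,"ay":0,"az":0},
  {"claw":5.2,"tx":-16,"ty":0,"tz":-5.9,"ax":0,"ay":0,"az":0},
  {"claw":5.2,"tx":-19,"ty":0,"tz":-7,"ax":0,"ay":0,"az":0},
  {"claw":5.2,"tx":-22,"ty":0,"tz":-8.2,"ax":0,"ay":0,"az":0},
  {"claw":5.2,"tx":-25,"ty":0,"tz":-9.3,"ax":0,"ay":0,"az":0},
  {"claw":5.2,"tx":-28,"ty":0,"tz":-10.4,"ax":0,"ay":0,"az":0},
  {"claw":5.2,"tx":-31,"ty":0,"tz":-11.5,"ax":0,"ay":0,"az":0},
  {"claw":5.2,"tx":-34,"ty":0,"tz":-12.6,"ax":0,"ay":0,"az":0},
])

```text
time: 14.38
eef_pos: [0.5216, 0.088, 0.1893]
tcp_rot: [-0.485, 0.516, -0.515, 0.483]
contact_force: [0.7, 0.4, -2.0]
opening: 0.717
```

Call:
play_rows([
  {"claw":5.2,"tx":-3,"ty":0,"tz":-1.1,"ax":0,"ay":0,"az":0},
  {"claw":5.2,"tx":-6,"ty":0,"tz":-2.2,"ax":0,"ay":0,"az":0},
  {"claw":5.2,"tx":-9,"ty":0,"tz":-3.3,"ax":0,"ay":0,"az":0},
  {"claw":5.2,"tx":-11.5,"ty":0,"tz":-4.3,"ax":0,"ay":0,"az":0},
  {"claw":5.2,"tx":-13.5,"ty":0,"tz":-5,"ax":0,"ay":0,"az":0},
  {"claw":5.2,"tx":-14.6,"ty":0,"tz":-5.4,"ax":0,"ay":0,"az":0},
  {"claw":5.2,"tx":-15,"ty":0,"tz":-5.6,"ax":0,"ay":0,"az":0},
  {"claw":5.2,"tx":-15,"ty":0,"tz":-5.6,"ax":0,"ay":0,"az":0},
])

```text
time: 15.05
eef_pos: [0.4765, 0.2399, 0.1905]
tcp_rot: [0.485, -0.515, 0.515, -0.483]
contact_force: [0.6, -0.1, -1.9]
opening: 0.718
```

```bash
python3 - <<'E'
from h import *
st();go(478,240,60,-3.6);go(478,240,39,-3.6)
E
```

```text
t 15.05 tcp [476.5 239.9 190.5] zyaw -3.5 xax [-0.06 -1.    0.  ] yax [-0. -0. -1.] q [ 0.28  0.01  1.96 -0.    1.17  0.34] F [ 0.6 -0.1 -1.9] open 61.3
shift cm [-0.05 13.05  0.16] turn deg [0.1 0.1 0.1] rows min 3.1
shift cm [-0.05 15.15  0.17] turn deg [0.1 0.1 0.1] rows min 3.6
```

Call:
play_rows([
  {"claw":5.2,"tx":0,"ty":2,"tz":0.1,"ax":0,"ay":0,"az":0},
  {"claw":5.2,"tx":0,"ty":5,"tz":0.1,"ax":0,"ay":0,"az":0},
  {"claw":5.2,"tx":0,"ty":8,"tz":0.1,"ax":0,"ay":0,"az":0},
  {"claw":5.2,"tx":0,"ty":11,"tz":0.1,"ax":0,"ay":0,"az":0},
  {"claw":5.2,"tx":0,"ty":13,"tz":0.1,"ax":0,"ay":0,"az":0},
  {"claw":5.2,"tx":0,"ty":14,"tz":0.1,"ax":0,"ay":0,"az":0},
  {"claw":5.2,"tx":0,"ty":14.4,"tz":0.1,"ax":0,"ay":0,"az":0},
  {"claw":5.2,"tx":0,"ty":14.8,"tz":0.1,"ax":0,"ay":0,"az":0},
  {"claw":5.2,"tx":0,"ty":15,"tz":0.1,"ax":0,"ay":0,"az":0},
  {"claw":5.2,"tx":0,"ty":15,"tz":0.1,"ax":0,"ay":0,"az":0},
])

```text
time: 15.88
eef_pos: [0.4797, 0.2396, 0.0431]
tcp_rot: [0.483, -0.515, 0.516, -0.485]
contact_force: [1.2, -0.7, -2.7]
opening: 0.717
```

```bash
python3 - <<'E'
from h import *
st()
E
```

```text
t 15.88 tcp [479.7 239.6  43.1] zyaw -3.6 xax [-0.06 -1.    0.  ] yax [ 0. -0. -1.] q [ 0.27  0.22  2.04 -0.    0.88  0.34] F [ 1.2 -0.7 -2.7] open 61.2
```

Call:
play_rows([
  {"claw":5.2,"tx":0,"ty":0.1,"tz":-0.1,"ax":0,"ay":0,"az":0},
  {"claw":5.2,"tx":0,"ty":0.2,"tz":-0.1,"ax":0,"ay":0,"az":0},
  {"claw":5.2,"tx":0,"ty":0.2,"tz":-0.1,"ax":0,"ay":0,"az":0},
  {"claw":5.2,"tx":0,"ty":0.2,"tz":-0.1,"ax":0,"ay":0,"az":0},
])

```text
time: 16.22
eef_pos: [0.4779, 0.2397, 0.0405]
tcp_rot: [0.484, -0.515, 0.516, -0.484]
contact_force: [-0.0, -0.1, -1.7]
opening: 0.714
```

Call:
play_rows([
  {"claw":5.2,"tx":0,"ty":0.1,"tz":0,"ax":0,"ay":0,"az":0},
  {"claw":5.2,"tx":0,"ty":0.2,"tz":0,"ax":0,"ay":0,"az":0},
  {"claw":5.2,"tx":0,"ty":0.2,"tz":0,"ax":0,"ay":0,"az":0},
  {"claw":5.2,"tx":0,"ty":0.2,"tz":0,"ax":0,"ay":0,"az":0},
])

```text
time: 16.55
eef_pos: [0.4779, 0.2398, 0.0385]
tcp_rot: [0.484, -0.515, 0.516, -0.484]
contact_force: [-1.5, 0.6, 1.7]
opening: 0.719
```

Contact made (the force has gone positive). Releasing and rising.

Call:
play_rows([
  {"claw":6.5,"tx":0,"ty":0,"tz":0,"ax":0,"ay":0,"az":0},
  {"claw":8.5,"tx":0,"ty":0,"tz":0,"ax":0,"ay":0,"az":0},
  {"claw":8.5,"tx":0,"ty":0,"tz":0,"ax":0,"ay":0,"az":0},
  {"claw":8.5,"tx":0,"ty":0,"tz":0,"ax":0,"ay":0,"az":0},
  {"claw":8.5,"tx":0,"ty":-2,"tz":0,"ax":0,"ay":0,"az":0},
  {"claw":8.5,"tx":0,"ty":-5,"tz":0,"ax":0,"ay":0,"az":0},
  {"claw":8.5,"tx":0,"ty":-8.5,"tz":0,"ax":0,"ay":0,"az":0},
  {"claw":8.5,"tx":0,"ty":-12,"tz":0,"ax":0,"ay":0,"az":0},
  {"claw":8.5,"tx":0,"ty":-15,"tz":0,"ax":0,"ay":0,"az":0},
  {"claw":8.5,"tx":0,"ty":-16,"tz":0,"ax":0,"ay":0,"az":0},
  {"claw":8.5,"tx":0,"ty":-16,"tz":0,"ax":0,"ay":0,"az":0},
])

```text
time: 17.47
eef_pos: [0.4797, 0.2404, 0.202]
tcp_rot: [0.482, -0.514, 0.517, -0.487]
contact_force: [0.3, 0.3, -0.4]
opening: 0.998
```

```bash
python3 - <<'E'
from h import *
st();p,d=cams.read_camera('wrist');cv2.imwrite('pics/w8.png',cv2.convertScaleAbs(p,alpha=1.3))
wmask(lambda h,Z:(abs(Z-.094)<.006),.094)
wmask(lambda h,Z:(h[...,1]>90)&(abs(Z-.008)<.008),.008)
go(638,238,170,-4.7);go(638,238,40,-4.7)
E
```

```text
t 17.47 tcp [479.7 240.4 202. ] zyaw -3.6 xax [-0.06 -1.   -0.  ] yax [ 0.01  0.   -1.  ] q [ 0.28  0.    1.95 -0.    1.18  0.34] F [ 0.3  0.3 -0.4] open 85.2
rect [478.7 240.2] 62.2 58.2 43.7 n 6764
rect [482.2 254.1] 98.2 73.7 -7.2 n 4371
shift cm [-0.87  2.53 16.15] turn deg [0.1 1.1 0.1] rows min 3.9
shift cm [-0.91 15.53 16.18] turn deg [0.1 1.1 0.1] rows min 5.4
```

View pics/w8.png

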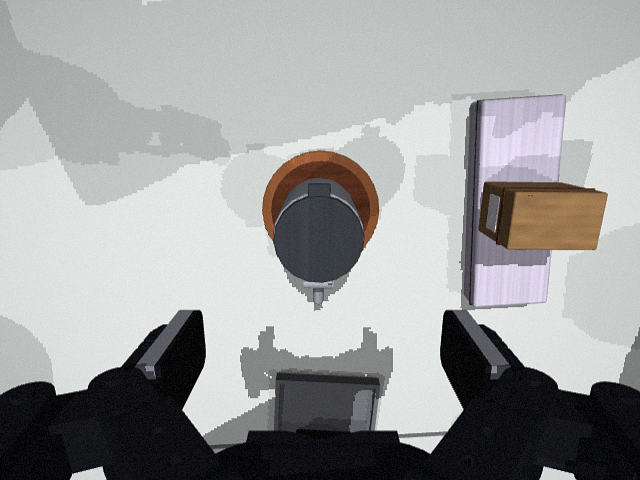

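The mug stands on the coaster, about 1 mm off centre. The card box is next, at (555,218).

Call:
play_rows([
  {"claw":8.5,"tx":-0.1,"ty":0.1,"tz":2,"ax":0,"ay":0,"az":0},
  {"claw":8.5,"tx":-0.3,"ty":0.5,"tz":5.5,"ax":0,"ay":0.4,"az":0},
  {"claw":8.5,"tx":-0.5,"ty":1,"tz":9,"ax":0,"ay":0.8,"az":0},
  {"claw":8.5,"tx":-0.7,"ty":1.5,"tz":12.5,"ax":0,"ay":1.1,"az":0},
  {"claw":8.5,"tx":-0.9,"ty":2,"tz":15,"ax":0,"ay":1.1,"az":0},
  {"claw":8.5,"tx":-0.9,"ty":2.5,"tz":16.2,"ax":0,"ay":1.1,"az":0},
  {"claw":8.5,"tx":-0.9,"ty":2.5,"tz":16.2,"ax":0,"ay":1.1,"az":0},
  {"claw":8.5,"tx":-0.9,"ty":2.5,"tz":16.2,"ax":0,"ay":1.1,"az":0},
])

```text
time: 18.28
eef_pos: [0.6383, 0.2381, 0.1692]
tcp_rot: [-0.481, 0.521, -0.519, 0.477]
contact_force: [-0.6, 0.2, 0.1]
opening: 0.997
```

```bash
python3 - <<'E'
from h import *
st();c=cam('wrist');p,d=cams.read_camera('wrist');cv2.imwrite('pics/w9.png',cv2.convertScaleAbs(p,alpha=1.3))
wmask(lambda h,Z:(abs(Z-.082)<.006),.082)
wmask(lambda h,Z:(abs(Z-.028)<.005),.028)
Z=cloud('wrist',d,c)[...,2];vv,uu=np.nonzero((abs(Z-.028)<.005)&(np.arange(480)[:,None]<400)&(abs(np.arange(640)-325)<120));print(rect(plane('wrist',np.c_[uu,vv],.028,c)))
st();go(638,238,42,-4.7)
E
```

```text
t 18.28 tcp [638.3 238.1 169.2] zyaw -4.7 xax [-0.08 -1.    0.  ] yax [-0.01 -0.   -1.  ] q [ 0.21  0.35  1.61 -0.    1.19  0.29] F [-0.6  0.2  0.1] open 85.1
rect [639.3 240.3] 61.6 40.4 -4.6 n 6689
rect [638.3 289.2] 65.5 63.3 -89.8 n 8518
(array([639. , 237.8]), 168.3, 64.3, -89.8)
t 18.43 tcp [638.5 238.8 172.3] zyaw -4.7 xax [-0.08 -1.    0.  ] yax [-0. -0. -1.] q [ 0.21  0.35  1.61 -0.    1.19  0.29] F [-0.5  0.4  0.8] open 85.0
shift cm [ 0.06 13.03 -0.03] turn deg [0.  0.  0.1] rows min 3.1
```

View pics/w9.png

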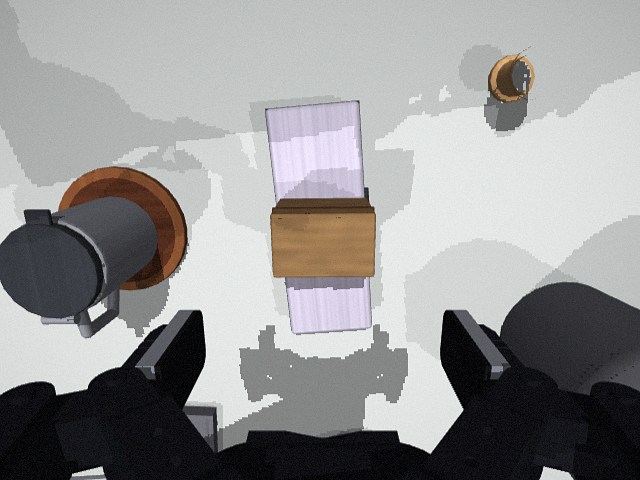

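The card box at (324,240) sits centred between the jaws, and the black bin at right is well clear.

Call:
play_rows([
  {"claw":8.5,"tx":0,"ty":3,"tz":0,"ax":0,"ay":0,"az":0},
  {"claw":8.5,"tx":0,"ty":6,"tz":0,"ax":0,"ay":0,"az":0},
  {"claw":8.5,"tx":0,"ty":9,"tz":0,"ax":0,"ay":0,"az":0},
  {"claw":8.5,"tx":0,"ty":11.5,"tz":0,"ax":0,"ay":0,"az":0},
  {"claw":8.5,"tx":0,"ty":13,"tz":0,"ax":0,"ay":0,"az":0},
  {"claw":8.5,"tx":0,"ty":13,"tz":0,"ax":0,"ay":0,"az":0},
  {"claw":5.5,"tx":0,"ty":13,"tz":0,"ax":0,"ay":0,"az":0},
  {"claw":5.5,"tx":0,"ty":13,"tz":0,"ax":0,"ay":0,"az":0},
  {"claw":5.5,"tx":0,"ty":13,"tz":0,"ax":0,"ay":0,"az":0},
  {"claw":5.5,"tx":0,"ty":13,"tz":0,"ax":0,"ay":0,"az":0},
  {"claw":5.5,"tx":0,"ty":13,"tz":0,"ax":0,"ay":0,"az":0},
], grip_force=35)

```text
time: 19.35
eef_pos: [0.6417, 0.2389, 0.046]
tcp_rot: [0.478, -0.519, 0.521, -0.481]
contact_force: [-1.1, 1.3, 5.3]
opening: 0.719
```

Call:
play_rows([
  {"claw":5.5,"tx":0,"ty":-1,"tz":0,"ax":0,"ay":0,"az":0},
  {"claw":5.5,"tx":0,"ty":-3,"tz":0,"ax":0,"ay":0,"az":0},
  {"claw":5.5,"tx":0,"ty":-6,"tz":0,"ax":0,"ay":0,"az":0},
  {"claw":5.5,"tx":0,"ty":-9.5,"tz":0,"ax":0,"ay":0,"az":0},
  {"claw":5.5,"tx":0,"ty":-13,"tz":0,"ax":0,"ay":0,"az":0},
  {"claw":5.5,"tx":0,"ty":-15,"tz":0,"ax":0,"ay":0,"az":0},
  {"claw":5.5,"tx":0,"ty":-15.5,"tz":0,"ax":0,"ay":0,"az":0},
  {"claw":5.5,"tx":0,"ty":-15.5,"tz":0,"ax":0,"ay":0,"az":0},
])

```text
time: 20.02
eef_pos: [0.6407, 0.2389, 0.2009]
tcp_rot: [0.478, -0.519, 0.521, -0.48]
contact_force: [0.3, 0.5, -1.2]
opening: 0.716
```

```bash
python3 - <<'E'
from h import *
st();c=cam('wrist');p,d=cams.read_camera('wrist');cv2.imwrite('pics/w10.png',cv2.convertScaleAbs(p,alpha=1.3))
Z=cloud('wrist',d,c)[...,2];vv,uu=np.nonzero((abs(Z-.028)<.005)&(np.arange(480)[:,None]<400)&(abs(np.arange(640)-325)<120));print(rect(plane('wrist',np.c_[uu,vv],.028,c)))
go(464.4,-230.4,198,7)
E
```

```text
t 20.02 tcp [640.7 238.9 200.9] zyaw -4.7 xax [-0.08 -1.   -0.  ] yax [ 0.01 -0.   -1.  ] q [ 0.21  0.33  1.58 -0.    1.23  0.29] F [ 0.3  0.5 -1.2] open 61.2
(array([638.6, 265. ]), 114.0, 63.8, -89.8)
shift cm [ 4.817e+01  4.000e-02 -1.361e+01] turn deg [ -0.  -11.7   0.1] rows min 12.0
```

View pics/w10.png

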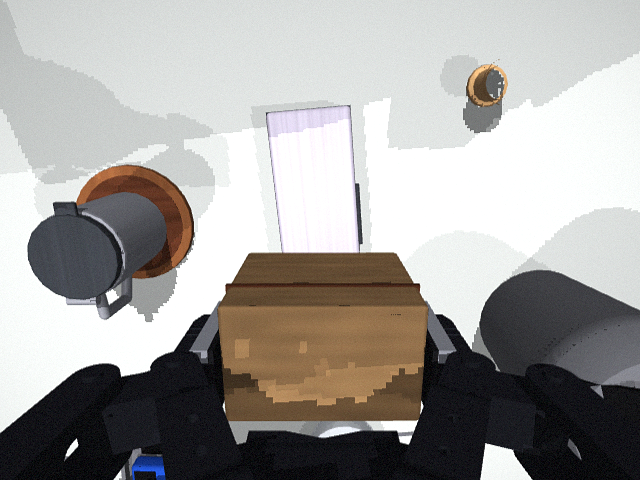

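The card box is held level. Carrying it over to the rack.

Call:
play_rows([
  {"claw":5.5,"tx":1.5,"ty":0,"tz":-0.4,"ax":0,"ay":0,"az":0},
  {"claw":5.5,"tx":4,"ty":0,"tz":-1.1,"ax":0,"ay":-1,"az":0},
  {"claw":5.5,"tx":7,"ty":0,"tz":-2,"ax":0,"ay":-2,"az":0},
  {"claw":5.5,"tx":10,"ty":0,"tz":-2.8,"ax":0,"ay":-3,"az":0},
  {"claw":5.5,"tx":13,"ty":0,"tz":-3.7,"ax":0,"ay":-4,"az":0},
  {"claw":5.5,"tx":16,"ty":0,"tz":-4.5,"ax":0,"ay":-5,"az":0},
  {"claw":5.5,"tx":19,"ty":0,"tz":-5.4,"ax":0,"ay":-6,"az":0},
  {"claw":5.5,"tx":22,"ty":0,"tz":-6.2,"ax":0,"ay":-7,"az":0},
  {"claw":5.5,"tx":25,"ty":0,"tz":-7,"ax":0,"ay":-8,"az":0},
  {"claw":5.5,"tx":28,"ty":0,"tz":-7.9,"ax":0,"ay":-9,"az":0},
  {"claw":5.5,"tx":31,"ty":0,"tz":-8.7,"ax":0,"ay":-10,"az":0},
  {"claw":5.5,"tx":34,"ty":0,"tz":-9.6,"ax":0,"ay":-11.7,"az":0},
])

```text
time: 21.07
eef_pos: [0.5138, -0.093, 0.195]
tcp_rot: [0.531, -0.47, 0.467, -0.529]
contact_force: [1.0, 0.0, -0.9]
opening: 0.72
```

Call:
play_rows([
  {"claw":5.5,"tx":3,"ty":0,"tz":-0.3,"ax":0,"ay":0,"az":0},
  {"claw":5.5,"tx":6,"ty":0,"tz":-0.6,"ax":0,"ay":0,"az":0},
  {"claw":5.5,"tx":9,"ty":0,"tz":-0.8,"ax":0,"ay":0,"az":0},
  {"claw":5.5,"tx":11.5,"ty":0,"tz":-1,"ax":0,"ay":0,"az":0},
  {"claw":5.5,"tx":13.5,"ty":0,"tz":-1,"ax":0,"ay":0,"az":0},
  {"claw":5.5,"tx":14.5,"ty":0,"tz":-1,"ax":0,"ay":0,"az":0},
  {"claw":5.5,"tx":14.7,"ty":0,"tz":-1,"ax":0,"ay":0,"az":0},
  {"claw":5.5,"tx":14.7,"ty":0,"tz":-1,"ax":0,"ay":0,"az":0},
])

```text
time: 21.73
eef_pos: [0.5235, -0.2389, 0.1966]
tcp_rot: [0.53, -0.47, 0.468, -0.529]
contact_force: [1.2, 0.3, -1.8]
opening: 0.719
```

```bash
python3 - <<'E'
from h import *
st();p,d=cams.read_camera('scene');cv2.imwrite('pics/s2.png',cv2.convertScaleAbs(cv2.resize(p[40:340,100:500],None,fx=2,fy=2),alpha=1.3))
go(464.4,-230,24,7)
E
```

```text
t 21.73 tcp [ 523.5 -238.9  196.6] zyaw 7.0 xax [ 0.12 -0.99 -0.  ] yax [-0.  0. -1.] q [-0.6   0.1   1.86 -0.    1.19 -0.73] F [ 1.2  0.3 -1.8] open 61.4
shift cm [-1.53 17.32 -5.76] turn deg [ 0.1  0.  -0.1] rows min 4.4
```

View pics/s2.png

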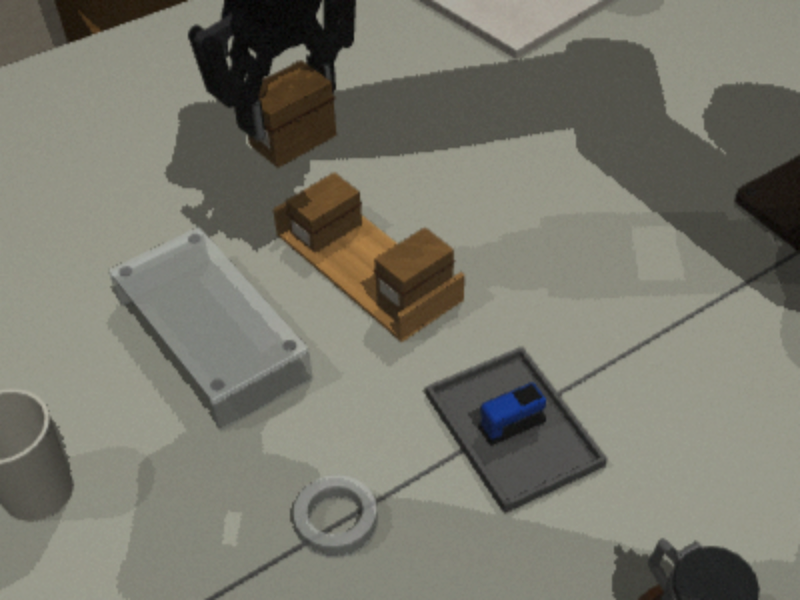

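The box is held level, with the rack gap open between (335,205) and (415,265). It's 6 cm off in x because the tool axes turned on the way, so I'll correct that and then descend.

Call:
play_rows([
  {"claw":5.5,"tx":-0.5,"ty":0,"tz":-2,"ax":0,"ay":0,"az":0},
  {"claw":5.5,"tx":-1.2,"ty":0,"tz":-4.5,"ax":0,"ay":0,"az":0},
  {"claw":5.5,"tx":-1.5,"ty":0,"tz":-5.7,"ax":0,"ay":0,"az":0},
  {"claw":5.5,"tx":-1.5,"ty":3,"tz":-5.8,"ax":0,"ay":0,"az":0},
  {"claw":5.5,"tx":-1.5,"ty":5.5,"tz":-5.8,"ax":0,"ay":0,"az":0},
  {"claw":5.5,"tx":-1.5,"ty":7,"tz":-5.8,"ax":0,"ay":0,"az":0},
  {"claw":5.5,"tx":-1.5,"ty":7,"tz":-5.8,"ax":0,"ay":0,"az":0},
  {"claw":5.5,"tx":-1.5,"ty":7,"tz":-5.8,"ax":0,"ay":0,"az":0},
])

```text
time: 22.45
eef_pos: [0.4645, -0.2301, 0.1278]
tcp_rot: [0.53, -0.468, 0.468, -0.53]
contact_force: [0.3, 0.2, -1.1]
opening: 0.719
```

```bash
python3 - <<'E'
from h import *
st();p,d=cams.read_camera('top');P=cloud('top',d);Z=P[...,2]
cv2.imwrite('pics/t2.png',cv2.convertScaleAbs(cv2.resize(p[160:360,360:560],None,fx=3,fy=3),alpha=1.3))
go(464.4,-230,24,7)
E
```

```text
t 22.45 tcp [ 464.5 -230.1  127.8] zyaw 7.1 xax [ 0.12 -0.99 -0.  ] yax [-0.  0. -1.] q [-0.66  0.05  2.04 -0.    1.05 -0.78] F [ 0.3  0.2 -1.1] open 61.4
shift cm [-0.13 10.52 -0.11] turn deg [-0.1  0.1  0.1] rows min 2.5
```

View pics/t2.png

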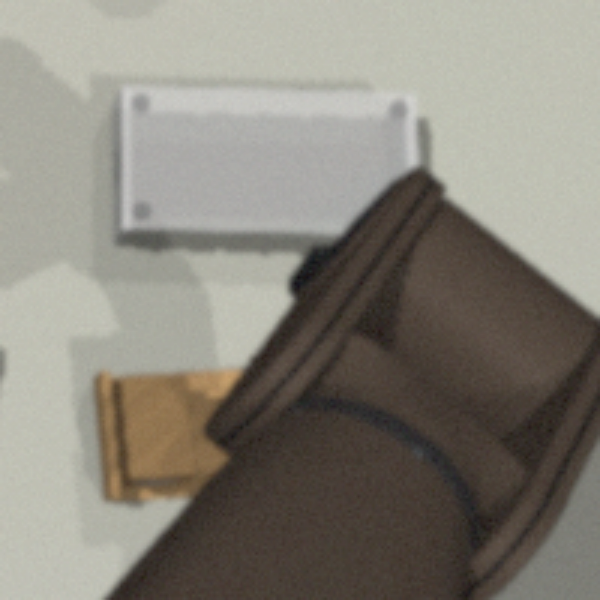

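The arm hides the gap in this view, but the measured pose is centred on it. Descending slowly.

Call:
play_rows([
  {"claw":5.5,"tx":0,"ty":2,"tz":0,"ax":0,"ay":0,"az":0},
  {"claw":5.5,"tx":0,"ty":4,"tz":0,"ax":0,"ay":0,"az":0},
  {"claw":5.5,"tx":0,"ty":6,"tz":0,"ax":0,"ay":0,"az":0},
  {"claw":5.5,"tx":0,"ty":8,"tz":0,"ax":0,"ay":0,"az":0},
  {"claw":5.5,"tx":0,"ty":9.3,"tz":0,"ax":0,"ay":0,"az":0},
  {"claw":5.5,"tx":0,"ty":9.7,"tz":0,"ax":0,"ay":0,"az":0},
  {"claw":5.5,"tx":0,"ty":10,"tz":0,"ax":0,"ay":0,"az":0},
  {"claw":5.5,"tx":0,"ty":10.2,"tz":0,"ax":0,"ay":0,"az":0},
  {"claw":5.5,"tx":0,"ty":10.2,"tz":0,"ax":0,"ay":0,"az":0},
  {"claw":5.5,"tx":0,"ty":10.2,"tz":0,"ax":0,"ay":0,"az":0},
])

```text
time: 23.33
eef_pos: [0.466, -0.2325, 0.0279]
tcp_rot: [0.53, -0.467, 0.47, -0.53]
contact_force: [-0.3, -0.3, -1.3]
opening: 0.718
```

Call:
play_rows([
  {"claw":5.5,"tx":0,"ty":0.1,"tz":-0.1,"ax":0,"ay":0,"az":0},
  {"claw":5.5,"tx":0,"ty":0.2,"tz":-0.1,"ax":0,"ay":0,"az":0},
  {"claw":5.5,"tx":0,"ty":0.3,"tz":-0.1,"ax":0,"ay":0,"az":0},
  {"claw":5.5,"tx":0,"ty":0.3,"tz":-0.1,"ax":0,"ay":0,"az":0},
  {"claw":5.5,"tx":0,"ty":0.3,"tz":-0.1,"ax":0,"ay":0,"az":0},
])

```text
time: 23.75
eef_pos: [0.4644, -0.2322, 0.024]
tcp_rot: [0.53, -0.468, 0.469, -0.53]
contact_force: [-1.0, 0.3, 0.8]
opening: 0.716
```

Touchdown. Opening and rising.

Call:
play_rows([
  {"claw":7,"tx":0,"ty":0,"tz":0,"ax":0,"ay":0,"az":0},
  {"claw":8.5,"tx":0,"ty":0,"tz":0,"ax":0,"ay":0,"az":0},
  {"claw":8.5,"tx":0,"ty":0,"tz":0,"ax":0,"ay":0,"az":0},
  {"claw":8.5,"tx":0,"ty":0,"tz":0,"ax":0,"ay":0,"az":0},
  {"claw":8.5,"tx":0,"ty":-2,"tz":0,"ax":0,"ay":0,"az":0},
  {"claw":8.5,"tx":0,"ty":-5,"tz":0,"ax":0,"ay":0,"az":0},
  {"claw":8.5,"tx":0,"ty":-8.5,"tz":0,"ax":0,"ay":0,"az":0},
  {"claw":8.5,"tx":0,"ty":-12,"tz":0,"ax":0,"ay":0,"az":0},
  {"claw":8.5,"tx":0,"ty":-15,"tz":0,"ax":0,"ay":0,"az":0},
  {"claw":8.5,"tx":0,"ty":-16,"tz":0,"ax":0,"ay":0,"az":0},
  {"claw":8.5,"tx":0,"ty":-16,"tz":0,"ax":0,"ay":0,"az":0},
])

```text
time: 24.67
eef_pos: [0.4658, -0.2331, 0.1874]
tcp_rot: [-0.53, 0.465, -0.472, 0.53]
contact_force: [0.5, 0.0, -0.7]
opening: 0.996
```

```bash
python3 - <<'E'
from h import *
st();p,d=cams.read_camera('wrist');cv2.imwrite('pics/w11.png',cv2.convertScaleAbs(p,alpha=1.3))
wmask(lambda h,Z:(abs(Z-.060)<.004)&(h[...,1]>70),.060)
go(638.4,237.3,185,0.4)
E
```

```text
t 24.67 tcp [ 465.8 -233.1  187.4] zyaw 7.0 xax [ 0.12 -0.99  0.01] yax [ 0.01 -0.01 -1.  ] q [-0.66 -0.02  2.   -0.    1.15 -0.78] F [ 0.5  0.  -0.7] open 85.0
rect [ 465. -232.] 61.6 39.6 7.0 n 5099
shift cm [-44.39  -0.27  23.08] turn deg [-0.   6.6  0. ] rows min 12.0
```

View pics/w11.png

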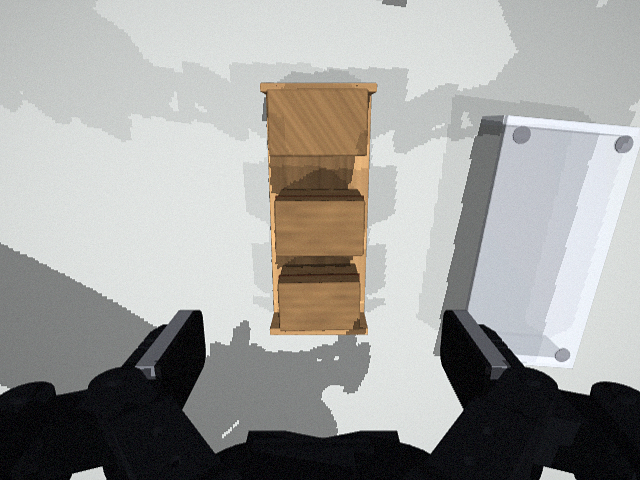

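The card box stands at (320,227) between the other two and in line with them. Now to the tin, turning only on the last leg.

Call:
play_rows([
  {"claw":8.5,"tx":-2,"ty":0,"tz":1,"ax":0,"ay":0,"az":0},
  {"claw":8.5,"tx":-5,"ty":0,"tz":2.6,"ax":0,"ay":0,"az":0},
  {"claw":8.5,"tx":-8,"ty":0,"tz":4.2,"ax":0,"ay":0,"az":0},
  {"claw":8.5,"tx":-11,"ty":0,"tz":5.7,"ax":0,"ay":0,"az":0},
  {"claw":8.5,"tx":-14,"ty":0,"tz":7.3,"ax":0,"ay":0,"az":0},
  {"claw":8.5,"tx":-17,"ty":0,"tz":8.8,"ax":0,"ay":0,"az":0},
  {"claw":8.5,"tx":-20,"ty":0,"tz":10.4,"ax":0,"ay":0,"az":0},
  {"claw":8.5,"tx":-23,"ty":0,"tz":12,"ax":0,"ay":0,"az":0},
  {"claw":8.5,"tx":-26,"ty":0,"tz":13.5,"ax":0,"ay":0,"az":0},
  {"claw":8.5,"tx":-29,"ty":0,"tz":15.1,"ax":0,"ay":0,"az":0},
  {"claw":8.5,"tx":-32,"ty":0,"tz":16.6,"ax":0,"ay":0,"az":0},
  {"claw":8.5,"tx":-35,"ty":0,"tz":18.2,"ax":0,"ay":0,"az":0},
])

```text
time: 25.77
eef_pos: [0.6003, 0.1394, 0.1793]
tcp_rot: [0.531, -0.469, 0.467, -0.528]
contact_force: [-0.0, -1.1, -0.0]
opening: 0.996
```

Call:
play_rows([
  {"claw":8.5,"tx":-3,"ty":0,"tz":1.6,"ax":0,"ay":2,"az":0},
  {"claw":8.5,"tx":-6,"ty":0,"tz":3.2,"ax":0,"ay":4,"az":0},
  {"claw":8.5,"tx":-8.5,"ty":0,"tz":4.4,"ax":0,"ay":6.6,"az":0},
  {"claw":8.5,"tx":-9.4,"ty":0,"tz":4.9,"ax":0,"ay":6.6,"az":0},
  {"claw":8.5,"tx":-9.4,"ty":0,"tz":4.9,"ax":0,"ay":6.6,"az":0},
  {"claw":8.5,"tx":-9.4,"ty":0,"tz":4.9,"ax":0,"ay":6.6,"az":0},
])

```text
time: 26.27
eef_pos: [0.6378, 0.2365, 0.1804]
tcp_rot: [0.504, -0.498, 0.498, -0.501]
contact_force: [-0.2, -0.2, 0.0]
opening: 0.994
```

```bash
python3 - <<'E'
from h import *
st();r,p=wmask(lambda h,Z:(abs(Z-.028)<.006),.028);cv2.imwrite('pics/w12.png',cv2.convertScaleAbs(p,alpha=1.3))
st();go(638.4,237.3,5,0.3)
E
```

```text
t 26.27 tcp [637.8 236.5 180.4] zyaw 0.5 xax [ 0.01 -1.    0.  ] yax [-0. -0. -1.] q [ 0.21  0.34  1.6  -0.    1.2   0.2 ] F [-0.2 -0.2  0. ] open 84.9
rect [638.6 237.9] 168.2 63.9 -89.8 n 18630
t 26.32 tcp [638.  235.9 181.1] zyaw 0.4 xax [ 0.01 -1.    0.  ] yax [-0. -0. -1.] q [ 0.21  0.34  1.6  -0.    1.2   0.2 ] F [0.2 0.5 0.4] open 84.9
shift cm [-0.19 17.61  0.08] turn deg [0.1 0.1 0.1] rows min 4.2
```

View pics/w12.png

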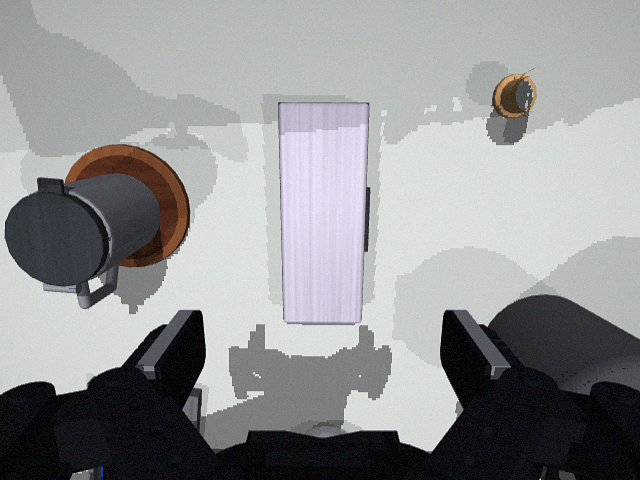

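The tin at (324,212) is aligned between the jaws. It has a small black hinge on its +x side at (368,220). Descending.

Call:
play_rows([
  {"claw":8.5,"tx":-0.2,"ty":3.5,"tz":0.1,"ax":0,"ay":0,"az":0},
  {"claw":8.5,"tx":-0.2,"ty":7,"tz":0.1,"ax":0,"ay":0,"az":0},
  {"claw":8.5,"tx":-0.2,"ty":10.5,"tz":0.1,"ax":0,"ay":0,"az":0},
  {"claw":8.5,"tx":-0.2,"ty":13.5,"tz":0.1,"ax":0,"ay":0,"az":0},
  {"claw":8.5,"tx":-0.2,"ty":15.5,"tz":0.1,"ax":0,"ay":0,"az":0},
  {"claw":8.5,"tx":-0.2,"ty":16.7,"tz":0.1,"ax":0,"ay":0,"az":0},
  {"claw":8.5,"tx":-0.2,"ty":17.2,"tz":0.1,"ax":0,"ay":0,"az":0},
  {"claw":8.5,"tx":-0.2,"ty":17.2,"tz":0.1,"ax":0,"ay":0,"az":0},
  {"claw":8.5,"tx":-0.2,"ty":17.2,"tz":0.1,"ax":0,"ay":0,"az":0},
])

```text
time: 27.07
eef_pos: [0.6413, 0.2385, 0.0128]
tcp_rot: [-0.501, 0.497, -0.499, 0.502]
contact_force: [1.0, -0.4, -0.2]
opening: 0.995
```

Call:
play_rows([
  {"claw":5.5,"tx":0,"ty":0,"tz":0,"ax":0,"ay":0,"az":0},
  {"claw":5.5,"tx":0,"ty":0,"tz":0,"ax":0,"ay":0,"az":0},
  {"claw":5.5,"tx":0,"ty":0,"tz":0,"ax":0,"ay":0,"az":0},
  {"claw":5.5,"tx":0,"ty":0,"tz":0,"ax":0,"ay":0,"az":0},
  {"claw":5.5,"tx":0,"ty":0,"tz":0,"ax":0,"ay":0,"az":0},
], grip_force=50)

```text
time: 27.48
eef_pos: [0.6418, 0.2393, 0.0139]
tcp_rot: [-0.501, 0.497, -0.499, 0.503]
contact_force: [-0.9, -1.0, 6.5]
opening: 0.727
```

Call:
play_rows([
  {"claw":5.5,"tx":0,"ty":-0.5,"tz":0,"ax":0,"ay":0,"az":0},
  {"claw":5.5,"tx":0,"ty":-1,"tz":0,"ax":0,"ay":0,"az":0},
  {"claw":5.5,"tx":0,"ty":-2,"tz":0,"ax":0,"ay":0,"az":0},
  {"claw":5.5,"tx":0,"ty":-4,"tz":0,"ax":0,"ay":0,"az":0},
  {"claw":5.5,"tx":0,"ty":-7,"tz":0,"ax":0,"ay":0,"az":0},
  {"claw":5.5,"tx":0,"ty":-10,"tz":0,"ax":0,"ay":0,"az":0},
  {"claw":5.5,"tx":0,"ty":-13,"tz":0,"ax":0,"ay":0,"az":0},
  {"claw":5.5,"tx":0,"ty":-14,"tz":0,"ax":0,"ay":0,"az":0},
  {"claw":5.5,"tx":0,"ty":-14,"tz":0,"ax":0,"ay":0,"az":0},
])

```text
time: 28.23
eef_pos: [0.6424, 0.2396, 0.1561]
tcp_rot: [-0.499, 0.496, -0.5, 0.504]
contact_force: [1.3, -0.0, -1.9]
opening: 0.728
```

```bash
python3 - <<'E'
from h import *
st();c=cam('wrist');p,d=cams.read_camera('wrist');cv2.imwrite('pics/w13.png',cv2.convertScaleAbs(p,alpha=1.3))
Z=cloud('wrist',d,c)[...,2];print(Z[100:430:40,325].round(3))
go(632.5,-235.2,155,1.8)
E
```

```text
t 28.23 tcp [642.4 239.6 156.1] zyaw 0.4 xax [ 0.01 -1.   -0.  ] yax [ 0.01  0.   -1.  ] q [ 0.21  0.37  1.61 -0.    1.15  0.2 ] F [ 1.3 -0.  -1.9] open 62.2
[0.17  0.17  0.169 0.17  0.17  0.169 0.17  0.17  0.169]
shift cm [47.43 -0.2  -1.17] turn deg [-0.2 -1.4  0. ] rows min 11.4
```

View pics/w13.png

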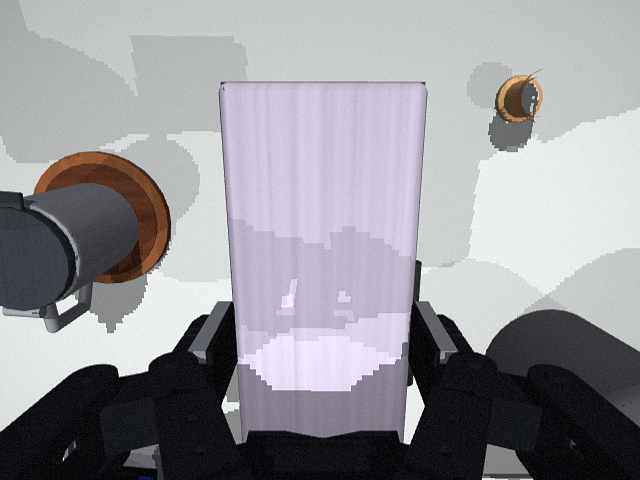

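The tin is held level, with its top at z = 0.170 all along. Carrying it to the stand.

Call:
play_rows([
  {"claw":5.5,"tx":1,"ty":0,"tz":0,"ax":0,"ay":0,"az":0},
  {"claw":5.5,"tx":3,"ty":0,"tz":-0.1,"ax":0,"ay":0,"az":0},
  {"claw":5.5,"tx":5.5,"ty":0,"tz":-0.2,"ax":0,"ay":0,"az":0},
  {"claw":5.5,"tx":8.5,"ty":0,"tz":-0.3,"ax":0,"ay":0,"az":0},
  {"claw":5.5,"tx":11.5,"ty":0,"tz":-0.4,"ax":0,"ay":0,"az":0},
  {"claw":5.5,"tx":14.5,"ty":0,"tz":-0.5,"ax":0,"ay":0,"az":0},
  {"claw":5.5,"tx":17.5,"ty":0,"tz":-0.6,"ax":0,"ay":0,"az":0},
  {"claw":5.5,"tx":20.5,"ty":0,"tz":-0.6,"ax":0,"ay":0,"az":0},
  {"claw":5.5,"tx":23.5,"ty":0,"tz":-0.7,"ax":0,"ay":0,"az":0},
  {"claw":5.5,"tx":26.5,"ty":0,"tz":-0.7,"ax":0,"ay":0,"az":0},
  {"claw":5.5,"tx":29.5,"ty":0,"tz":-0.8,"ax":0,"ay":0,"az":0},
  {"claw":5.5,"tx":32.5,"ty":0,"tz":-0.8,"ax":0,"ay":0,"az":0},
])

```text
time: 29.28
eef_pos: [0.6319, -0.0876, 0.1477]
tcp_rot: [0.503, -0.5, 0.497, -0.501]
contact_force: [0.6, 0.2, -1.4]
opening: 0.729
```

Call:
play_rows([
  {"claw":5.5,"tx":3,"ty":0,"tz":0,"ax":0,"ay":0,"az":0},
  {"claw":5.5,"tx":6,"ty":0,"tz":-0.1,"ax":0,"ay":-0.5,"az":0},
  {"claw":5.5,"tx":9,"ty":0,"tz":-0.2,"ax":0,"ay":-1,"az":0},
  {"claw":5.5,"tx":11.5,"ty":0,"tz":-0.3,"ax":0,"ay":-1.4,"az":0},
  {"claw":5.5,"tx":13.5,"ty":0,"tz":-0.4,"ax":0,"ay":-1.4,"az":0},
  {"claw":5.5,"tx":14.5,"ty":0,"tz":-0.4,"ax":0,"ay":-1.4,"az":0},
  {"claw":5.5,"tx":14.9,"ty":0,"tz":-0.4,"ax":0,"ay":-1.4,"az":0},
  {"claw":5.5,"tx":14.9,"ty":0,"tz":-0.4,"ax":0,"ay":-1.4,"az":0},
  {"claw":5.5,"tx":14.9,"ty":0,"tz":-0.4,"ax":0,"ay":-1.4,"az":0},
])

```text
time: 30.03
eef_pos: [0.6309, -0.234, 0.1505]
tcp_rot: [0.508, -0.492, 0.492, -0.508]
contact_force: [-0.5, 0.3, -3.0]
opening: 0.73
```

```bash
python3 - <<'E'
from h import *
st()
p,d=cams.read_camera('scene');cv2.imwrite('pics/s3.png',cv2.convertScaleAbs(cv2.resize(p[40:340,50:450],None,fx=2,fy=2),alpha=1.3))
go(632.3,-234.5,62,1.9)
E
```

```text
t 30.03 tcp [ 630.9 -234.   150.5] zyaw 1.8 xax [ 0.03 -1.   -0.  ] yax [-0.  0. -1.] q [-0.51  0.35  1.65 -0.    1.14 -0.54] F [-0.5  0.3 -3. ] open 62.4
shift cm [0.09 8.89 0.11] turn deg [ 0. -0. -0.] rows min 2.1
```

View pics/s3.png

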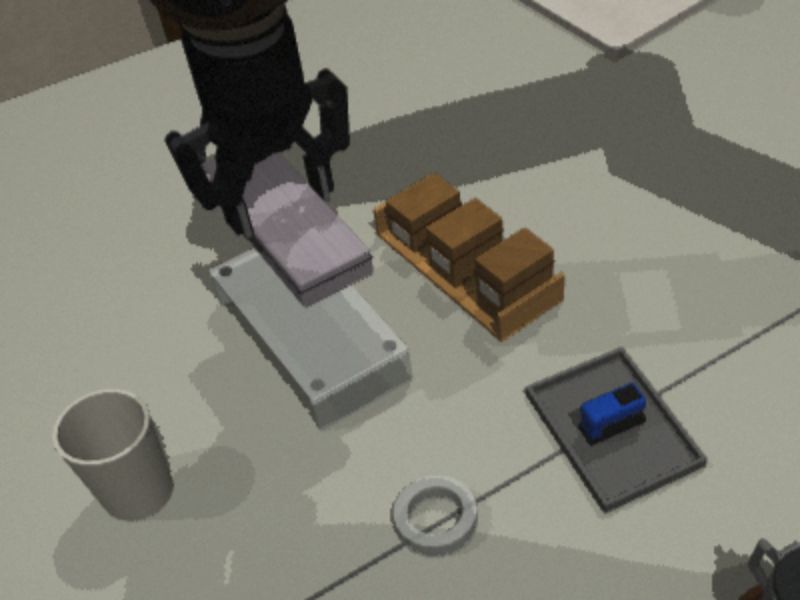

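The tin hangs level above the stand at (310,215), and all three boxes are standing in the rack. Lowering.

Call:
play_rows([
  {"claw":5.5,"tx":0.1,"ty":1.5,"tz":0.1,"ax":0,"ay":0,"az":0},
  {"claw":5.5,"tx":0.1,"ty":3.5,"tz":0.1,"ax":0,"ay":0,"az":0},
  {"claw":5.5,"tx":0.1,"ty":5.5,"tz":0.1,"ax":0,"ay":0,"az":0},
  {"claw":5.5,"tx":0.1,"ty":7.3,"tz":0.1,"ax":0,"ay":0,"az":0},
  {"claw":5.5,"tx":0.1,"ty":8.3,"tz":0.1,"ax":0,"ay":0,"az":0},
  {"claw":5.5,"tx":0.1,"ty":8.6,"tz":0.1,"ax":0,"ay":0,"az":0},
  {"claw":5.5,"tx":0.1,"ty":8.8,"tz":0.1,"ax":0,"ay":0,"az":0},
  {"claw":5.5,"tx":0.1,"ty":8.8,"tz":0.1,"ax":0,"ay":0,"az":0},
  {"claw":5.5,"tx":0.1,"ty":8.8,"tz":0.1,"ax":0,"ay":0,"az":0},
])

```text
time: 30.83
eef_pos: [0.6336, -0.2364, 0.0652]
tcp_rot: [-0.508, 0.491, -0.493, 0.508]
contact_force: [0.3, 0.0, -2.3]
opening: 0.732
```

Call:
play_rows([
  {"claw":5.5,"tx":0,"ty":0.1,"tz":0,"ax":0,"ay":0,"az":0},
  {"claw":5.5,"tx":0,"ty":0.2,"tz":0,"ax":0,"ay":0,"az":0},
  {"claw":5.5,"tx":0,"ty":0.3,"tz":0,"ax":0,"ay":0,"az":0},
  {"claw":5.5,"tx":0,"ty":0.3,"tz":0,"ax":0,"ay":0,"az":0},
  {"claw":5.5,"tx":0,"ty":0.3,"tz":0,"ax":0,"ay":0,"az":0},
])

```text
time: 31.25
eef_pos: [0.6326, -0.2361, 0.0609]
tcp_rot: [0.508, -0.491, 0.493, -0.508]
contact_force: [-0.3, 0.6, -2.9]
opening: 0.731
```

Call:
play_rows([
  {"claw":5.5,"tx":0,"ty":0.1,"tz":0,"ax":0,"ay":0,"az":0},
  {"claw":5.5,"tx":0,"ty":0.2,"tz":0,"ax":0,"ay":0,"az":0},
  {"claw":5.5,"tx":0,"ty":0.2,"tz":0,"ax":0,"ay":0,"az":0},
  {"claw":5.5,"tx":0,"ty":0.2,"tz":0,"ax":0,"ay":0,"az":0},
])

```text
time: 31.58
eef_pos: [0.6327, -0.2362, 0.059]
tcp_rot: [0.508, -0.491, 0.493, -0.508]
contact_force: [0.4, 0.3, -1.1]
opening: 0.73
```

Call:
play_rows([
  {"claw":5.5,"tx":0,"ty":0.1,"tz":0,"ax":0,"ay":0,"az":0},
  {"claw":5.5,"tx":0,"ty":0.1,"tz":0,"ax":0,"ay":0,"az":0},
  {"claw":5.5,"tx":0,"ty":0.1,"tz":0,"ax":0,"ay":0,"az":0},
])

```text
time: 31.83
eef_pos: [0.6328, -0.2362, 0.0589]
tcp_rot: [0.508, -0.491, 0.493, -0.508]
contact_force: [-3.7, 1.0, 5.3]
opening: 0.727
```

Contact (+5 N). Releasing and rising.

Call:
play_rows([
  {"claw":6.6,"tx":0,"ty":-0.1,"tz":0,"ax":0,"ay":0,"az":0},
  {"claw":7.5,"tx":0,"ty":-0.1,"tz":0,"ax":0,"ay":0,"az":0},
  {"claw":8.5,"tx":0,"ty":-0.1,"tz":0,"ax":0,"ay":0,"az":0},
  {"claw":8.5,"tx":0,"ty":-0.1,"tz":0,"ax":0,"ay":0,"az":0},
  {"claw":8.5,"tx":0,"ty":-2,"tz":0,"ax":0,"ay":0,"az":0},
  {"claw":8.5,"tx":0,"ty":-5,"tz":0,"ax":0,"ay":0,"az":0},
  {"claw":8.5,"tx":0,"ty":-8,"tz":0,"ax":0,"ay":0,"az":0},
  {"claw":8.5,"tx":0,"ty":-11,"tz":0,"ax":0,"ay":0,"az":0},
  {"claw":8.5,"tx":0,"ty":-13,"tz":0,"ax":0,"ay":0,"az":0},
  {"claw":8.5,"tx":0,"ty":-14,"tz":0,"ax":0,"ay":0,"az":0},
  {"claw":8.5,"tx":0,"ty":-14,"tz":0,"ax":0,"ay":0,"az":0},
])

```text
time: 32.75
eef_pos: [0.634, -0.2367, 0.2013]
tcp_rot: [-0.507, 0.489, -0.495, 0.508]
contact_force: [1.0, -0.2, -0.5]
opening: 0.993
```

```bash
python3 - <<'E'
from h import *
st();c=cam('wrist');r,p=wmask(lambda h,Z:(abs(Z-.073)<.006),.073)
cv2.imwrite('pics/w14.png',cv2.convertScaleAbs(p,alpha=1.3))
wmask(lambda h,Z:(abs(Z-.046)<.004),.045)
go(550,50,300,1.8)
E
```

```text
t 32.75 tcp [ 634.  -236.7  201.3] zyaw 1.8 xax [ 0.03 -1.    0.  ] yax [ 0.01 -0.   -1.  ] q [-0.51  0.31  1.6  -0.    1.22 -0.54] F [ 1.  -0.2 -0.5] open 84.8
rect [ 634.  -237.3] 168.0 63.6 -88.2 n 21650
rect [ 633.5 -234.5] 188.9 95.6 -87.9 n 10019
shift cm [-28.81 -10.36  -7.29] turn deg [0. 0. 0.] rows min 7.5
```

View pics/w14.png

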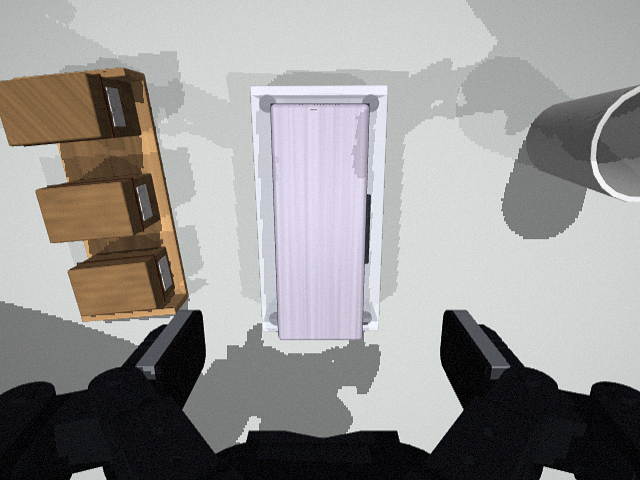

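The tin lies on the stand within about 3 mm and 0.3° of its middle and length. Moving the arm aside for a last check from the top camera.

Call:
play_rows([
  {"claw":8.5,"tx":-2,"ty":-1.5,"tz":-0.5,"ax":0,"ay":0,"az":0},
  {"claw":8.5,"tx":-5,"ty":-3,"tz":-1.2,"ax":0,"ay":0,"az":0},
  {"claw":8.5,"tx":-8,"ty":-4.5,"tz":-2,"ax":0,"ay":0,"az":0},
  {"claw":8.5,"tx":-11,"ty":-6,"tz":-2.8,"ax":0,"ay":0,"az":0},
  {"claw":8.5,"tx":-14,"ty":-7,"tz":-3.6,"ax":0,"ay":0,"az":0},
  {"claw":8.5,"tx":-17,"ty":-8,"tz":-4.4,"ax":0,"ay":0,"az":0},
  {"claw":8.5,"tx":-20,"ty":-9,"tz":-5.2,"ax":0,"ay":0,"az":0},
  {"claw":8.5,"tx":-23,"ty":-10,"tz":-6,"ax":0,"ay":0,"az":0},
  {"claw":8.5,"tx":-26,"ty":-10,"tz":-6.6,"ax":0,"ay":0,"az":0},
  {"claw":8.5,"tx":-28,"ty":-10,"tz":-7,"ax":0,"ay":0,"az":0},
  {"claw":8.5,"tx":-28,"ty":-10,"tz":-7,"ax":0,"ay":0,"az":0},
])

```text
time: 33.77
eef_pos: [0.5517, 0.0453, 0.2948]
tcp_rot: [0.51, -0.492, 0.49, -0.508]
contact_force: [-0.3, 0.2, -0.5]
opening: 0.997
```

```bash
python3 - <<'E'
from h import *
st();im,d=cams.read_camera('top');cv2.imwrite('pics/t3.png',im);s,_=cams.read_camera('scene');cv2.imwrite('pics/s4.png',cv2.convertScaleAbs(s,alpha=1.3))
P=cloud('top',d);Z=P[...,2];v,u=np.mgrid[:480,:640]
def m(n,x0,x1,y0,y1,z,t=.006):
    k=(u>=x0)&(u<x1)&(v>=y0)&(v<y1)&(abs(Z-z)<t);vv,uu=np.nonzero(k)
    if len(vv)<20: print(n,'hidden');return
    W=plane('top',np.c_[uu,vv],z);print(n,*rect(W),len(vv),'z',np.nanmedian(Z[k]).round(4))
    return rect(W)
c=np.array([464.2,-230.2]);a=np.array([-.122,.9925]);b=np.array([.9925,.122])
for n,x0,x1,z in [('tall',385,440,.07),('card',425,470,.06),('low',450,510,.05)]:
    r=m(n,x0,x1,270,340,z,.0045)
    if r: print('  rack x,y',((r[0]-c)@b).round(1),((r[0]-c)@a).round(1))
m('tin',390,510,170,250,.073)
m('mug',160,250,240,330,.094)
m('stapler',280,360,260,330,.040)
E
```

```text
t 33.77 tcp [551.7  45.3 294.8] zyaw 2.1 xax [ 0.04 -1.   -0.  ] yax [-0.  0. -1.] q [-0.1  -0.02  1.8   0.    1.36 -0.14] F [-0.3  0.2 -0.5] open 85.1
tall [ 455.1 -161.8] 62.5 40.7 6.8 767 z 0.0711
  rack x,y -0.7 69.0
card [ 464.7 -231.2] 62.2 40.9 6.5 742 z 0.0609
  rack x,y 0.4 -1.1
low [ 469.7 -278.3] 73.4 62.3 -82.0 737 z 0.051
  rack x,y -0.4 -48.4
tin [ 632.8 -236.5] 170.8 67.2 -88.1 3048 z 0.074
mug [482.8 254.8] 59.8 42.4 -17.5 557 z 0.0952
stapler [468.5   4.8] 53.9 23.5 -7.8 359 z 0.0408
```

View pics/t3.png

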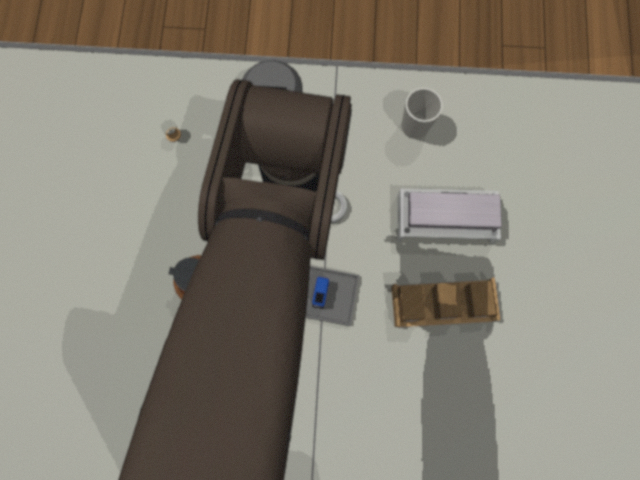

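View pics/s4.png

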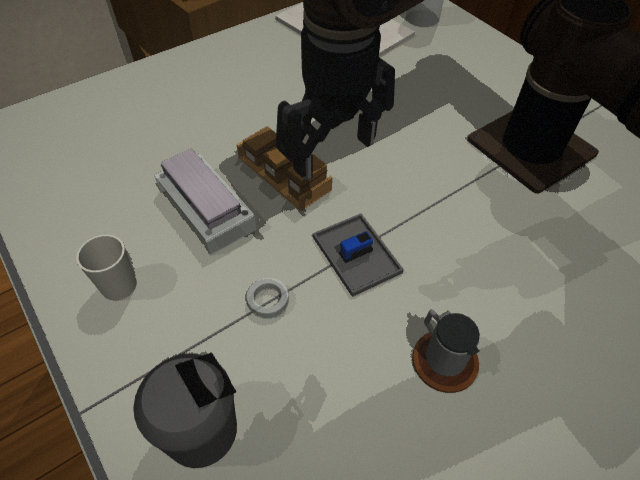

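Everything is in place. The top view partly hides the mug behind the arm, but it shows upright on the coaster at (450,345) in the scene view. The lower box's reading took in the card box's edge; the clean wrist reading puts it at about -65 mm along the rack. Handing in.

```bash
python3 - <<'E'
from plant import ctrl
print(ctrl.sign_off()); print(ctrl.get_state()["time"])
E
```

```text
the job is handed in; nothing more can be done
None
the job is handed in; nothing more can be done
```

The whole pile is cleared and the job is handed in, at about 34 s of the 125 s. Nothing tipped, and the arm stood clear of everything at the end. The order was stapler to tray, rack boxes apart, mug to coaster, card box into the gap, and tin onto the stand.

| Item | Last check |
|---|---|
| Mug | about 1 mm from the coaster's centre |
| Stapler | upright on the tray floor, about 4 mm from the tray's middle |
| Tin | within 3 mm and 0.3° of the stand's middle and length |
| Card box | between the other two, about 1 mm from the rack's centre, in line within 1° |
| Taller box | at +69 mm along the rack (limit 75 mm), 1 mm off the centre line |
| Lower box | about -65 mm along the rack, 0.4 mm off the centre line in the top view |

**Checks that fell short in the final top view:**
- **Lower box:** its position along the rack came out wrong at -48 mm, because the mask also caught the card box's edge. The -65 mm is from the earlier close wrist view, and the box looked undisturbed afterwards.
- **Mug:** the arm partly hid it, so its position is from the wrist view just after it was set down. The final scene picture shows it upright on the coaster.

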